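# Warm the media jars and flag the cabinet as running

### The job

Open the warming cabinet's drawer, stand every blue-capped jar from the bench upright in it, shut the drawer fully, and only then press the green start button all the way down and let it come up again. After that flag the cabinet as running: hook the orange tag over the rail at the blue mark, let it hang, and slide it along the rail, still hanging, to the red mark. Leave the white-capped jar and the other things on the bench where they are.

Things in the scene. Friction and masses are not known exactly. Their poses are not given: they have to be found in the camera images.
- jar1: A media jar to be loaded, amber with a blue screw cap; two to four of the four jars are present. Glass body 60 mm in diameter and 56 mm tall, narrowing to a cap 42 mm in diameter that spans heights 62 to 92 mm (total height 92 mm); about 160 g. Origin: centre of its underside; z up when upright.
- jar2: A media jar to be loaded, amber with a blue screw cap; two to four of the four jars are present. Glass body 60 mm in diameter and 56 mm tall, narrowing to a cap 42 mm in diameter that spans heights 62 to 92 mm (total height 92 mm); about 160 g. Origin: centre of its underside; z up when upright.
- jar3: A media jar to be loaded, amber with a blue screw cap; two to four of the four jars are present. Glass body 60 mm in diameter and 56 mm tall, narrowing to a cap 42 mm in diameter that spans heights 62 to 92 mm (total height 92 mm); about 160 g. Origin: centre of its underside; z up when upright.
- jar4: A media jar to be loaded, amber with a blue screw cap; two to four of the four jars are present. Glass body 60 mm in diameter and 56 mm tall, narrowing to a cap 42 mm in diameter that spans heights 62 to 92 mm (total height 92 mm); about 160 g. Origin: centre of its underside; z up when upright.
- spare: A jar of the same shape and size but clear with a white cap, standing among the others; not part of the job, leave it. Origin: centre of its underside.
- tipbox: Blue box with clear cover, 60 x 66 x 50 mm, a bystander to leave alone. Origin: centre of its underside.
- timer: White bench timer, 30 x 62 x 60 mm, a bystander to leave alone. Origin: centre of its underside.
- dishes: Stack of five Petri dishes, 90 mm in diameter, 75 mm tall, left of the cabinet, a bystander. Origin: centre of its underside.
- warmer: The warming cabinet, a fixed white box 240 mm deep (x), 340 mm wide (y), 140 mm tall with one drawer in its front, which faces its own -x. Origin: centre of its underside; x points to its back, y to its left as seen from the robot, z up.
- drawer (a joint): How far the drawer is pulled out, m: 0 fully shut, 0.15 fully open; starts nearly shut. It slides along the cabinet's own -x to open, stays where it is left, and needs 6 to 8 N. Pulled out by 0.13 or more, all the needed floor is clear of the cabinet.
- drawer_handle (a point): Middle of the drawer's bar handle: a bar 10 mm thick running along the cabinet's y for 100 mm, with a post at each end. It stands 35 mm in front of the drawer's front panel (30 mm of free gap behind the bar), 103 mm above the bench. It moves with the drawer; axes as the cabinet's. The drawer's front panel is 15 mm thick, the full cabinet width, its top edge 119 mm above the bench.
- drawer_in (a point): Point on the drawer's inner floor, 20 mm above the bench, midway between its side walls and 75 mm behind the inner face of its front panel; moves with the drawer; axes as the cabinet's. The inner floor extends 75 mm towards the front and 120 mm towards the back of this point, and 150 mm to either side; side and back walls rise 55 mm over the floor. Four jars fit side by side along y at 72 mm spacing. The cabinet's opening leaves 15 mm over the tops of standing jars.
- start (a joint): Travel of the green start button, m: 0 up, 0.008 fully down; a spring returns it; fully down takes 5 N.
- start_top (a point): Centre of the top of the green start button, 36 mm in diameter, in a black housing on the cabinet's top near the front right corner; pressed straight down. It moves down with the button.
- tag: The orange tag, a rigid A-shaped saddle of 80 g standing on the bench like a tent card: two legs 60 mm wide (its y), splayed, 41 mm apart inside at the foot and 18 mm at the top; overall 46 mm deep (x) at the foot. On top, in the middle, stands a black grip tab 14 mm (x) by 30 mm (y) from height 90 mm to 132 mm. Origin: centre of its underside, z up. It hangs with a leg on either side of the rail.
- tag_seat (a point): Point in the middle of the underside of the tag's top bridge, 80 mm above the tag's origin, that rests on top of the rail when the tag hangs; axes as the tag's.
- rail: The status rail: a level steel bar 12 mm in diameter and 340 mm long along its own y, its centre line 220 mm above the bench (top at 226 mm), carried at either end by a post 16 mm in diameter and 228 mm tall, on a grey base board 70 x 360 x 12 mm. Fixed. Origin: centre of its underside, z up. The bar runs straight above the origin.
- blue_mark: The blue mark on the rail, where the tag is hooked on: a blue collar 24 mm long on the bar, with a blue stripe of the same width on the base board under it. Origin on the bench right under the collar's centre; y along the rail. Which side the blue mark is on varies.
- red_mark: The red mark on the rail, where the tag must end, centred on it: a red collar 24 mm long on the bar with a red stripe under it. Origin on the bench right under the collar's centre; y along the rail.
Mind the look-alikes: they are no part of the job. What is shaped like the jar4 but purple or turquoise is not meant.

How it is judged:
By the outcome, as a careful person would: the job done as asked, in the order asked, and still so for the second after the job is handed in, with the robot touching nothing.
Of jar1, jar2, jar3, jar4 only 2 to 4 are there at a start; the rules pass over those that are not, and their reading is None.
At some moment in a run one of jar1, jar2, jar3, jar4 may be knocked a few centimetres aside while the robot is not near it.
Once in a run the grip may slacken for a moment while it holds something.
It also fails if it takes over 210 s, if anything falls off the work surface, if the arm or the gripper's body presses on something with over 40 N, if the wrist force passes 120 N, or if a joint passes its speed limit or range.

### The arm

A 7-joint arm with a two-finger parallel gripper is mounted at the origin on the work surface. World frame = base frame: x ahead of the robot, y to its left, z up, the work surface at z = 0. Lengths are in mm, angles in degrees, forces in N, time in s.
With the tool pointing down it reaches from about 400 to 875 mm from the base axis. Payload 4.4 kg.
Tool frame: the origin (TCP) lies at the very end of the fingers, on their centre line; the grasp point (between the pads) lies 19 mm behind it; x points along the fingers, z is the direction in which the jaws open and shut, and the axes are right-handed (so a half turn about x gives the same grasp; the last joint's range is limited). The gripper opens to 85 mm and grips with 20 to 120 N. Pads are 22 mm wide; open, the fingers measure 114 mm over their backs; the gripper's body (76 mm by 85 mm) begins 54 mm behind the grasp point. The pads swing forward as they close: fully open they stand 13 mm farther back than shut.
Start: joints at [-69.947, 36.005, 2.206, 86.941, -1.547, 57.084, -1.146], TCP at [262.528, 594.64, 231.313] pointing down, gripper open.
Joint ranges: [-175.42, 175.42], [-21.48, 121.26], [-71.46, 75.88], [10.55, 141.38], [-63.04, 243.04], [13.31, 113.54], [-168.57, 168.57]. Speed limits (degrees/s): [147.25, 147.25, 180, 180, 180, 180, 180].

### API

Orientations are given as [roll, pitch, yaw] about the fixed x, y, z axes, in that order (R = Rz(yaw) Ry(pitch) Rx(roll)).
In Python, from bench import arm gives the robot as it stands.
- The arm moves only by the tool drive_tool, never from a script. Its argument "deltas" is a list of rows, each an object with "slide": the shift along the tool's x, y, z in units of 40 cm (1.0 is 40 cm), a list of three; "angular": the turn, a rotation vector about the tool's x, y, z in units of 30 degrees (1.0 is 30 degrees), a list of three; "jaw": the opening, from -1 (shut) to 1 (fully open), so that 0 is half open. In form: [{"slide": [x, y, z], "angular": [ax, ay, az], "jaw": jaw}, ...]. A call has 1 to 20 rows; each row is the pose to reach, as a shift and turn from the pose measured when the call began, along the tool's axes at that moment; what a row does not reach only later rows make up. A row lasts 1/12 s, in which the tool goes at most 41.7 mm and 7.16 degrees, less where a joint would pass 70% of its speed; a pose out of reach is approached as far as the arm can. A call with a number of a shift or a turn outside -1 to 1 is refused whole. A call with a gripper value outside its range is refused whole. The fingers move at their own pace and stop on an object; the grip force is fixed at half the most. Time passes only in rows, so rows that repeat a pose let the fingers close. It gives the time, the measured TCP pose, the force and the opening at its end, in the units of the state.
- arm.read_state(): the state, without advancing time (a new reading comes with each control period).
- arm.grab_frame(name): name is "scene" or "top" or "wrist"; returns a dict with "frame" (384x512x3 uint8, blue, green, red), "fx", "fy", "cx", "cy" (pixels), "D" ([k1, k2, p1, p2, k3] as OpenCV has them; the pictures are not rectified), "extrinsics" (4x4, takes a point from camera to world coordinates). Camera axes: x right, y down, z forward; pixel columns grow to the right and rows downward; lengths in mm; the calibration is good to about 2 mm. A picture is of the moment at which its call begins. There is no depth.
- arm.close_job(): hands the job in, once; it reports no verdict.
Trained networks look in the newest picture that a camera, given by its name, has taken for a name from the list of things; names that differ only in an ending like _2 or _b are one class to them, and where a whole thing is asked for, a point or a joint stands for the part that bears it (a point fixed in the world has none). Each returns a list of dicts, best first, with "score" (0 to 1); they miss things now and then, are a little off and sometimes report something else, mostly with a low value. They report only what shows in the picture. A call takes as long as a camera call. They do not tell look-alikes from the thing itself.
- arm.spot_in(query, camera): "position" ([x, y, z] in mm, in the coordinates of the camera as it stood for that picture, good to about 4 mm: the middle of the surface that is visible of it).
The state is a dict: "time": time; "q": joint angles; "joint_vel": joint speeds; "effort": joint torques, N m; "position": TCP position; "tcp_rot": TCP orientation; "wrist_force": force on the tool from outside, world axes, zero at the start; "ft_torque": the same for the moment, N m; "finger_gap": finger opening in mm.
Only numpy, scipy, OpenCV 4.12 (cv2) and the standard library are available. Lean on these libraries where they do the work, as an engineer would, in place of code of your own. Each camera call takes 0.05 s, during which the arm holds its last target. There are 200 camera calls.

## Working session

There is one attempt and no reset: what is moved stays moved. The work goes in short steps, Python scripts to look and compute and a tool call to move; the robot and the scene stay as the last step left them, time stands still between calls to the robot, and variables do not carry over. Pictures are saved under pics/ and viewed, about 12 in all and at most 16, crops included, and the job is handed in when it is done.

Besides the shell and the picture viewer there is one more tool, called after "Call:" as name(argument=value, ...) on one line, values as JSON. drive_tool: Moves the arm, as the interface text tells. Its arguments: {"type":"object","properties":{"deltas":{"type":"array"}},"required":["deltas"]}

```bash
ls; mkdir -p pics
cat > h.py <<'E'
import numpy as np, cv2
from scipy.spatial.transform import Rotation as R
from bench import arm
def grab(c,save=None):
    f=arm.grab_frame(c)
    if save: cv2.imwrite('pics/'+save,f['frame'])
    return f
def proj(f,p):
    T=np.linalg.inv(np.array(f['extrinsics'])); K=np.array([[f['fx'],0,f['cx']],[0,f['fy'],f['cy']],[0,0,1.]])
    return cv2.projectPoints(np.array(p,float).reshape(-1,1,3),cv2.Rodrigues(T[:3,:3])[0],T[:3,3],K,np.array(f['D'],float))[0].reshape(-1,2)
def unproj(f,uv,z):
    T=np.array(f['extrinsics']); K=np.array([[f['fx'],0,f['cx']],[0,f['fy'],f['cy']],[0,0,1.]])
    n=cv2.undistortPoints(np.array(uv,float).reshape(-1,1,2),K,np.array(f['D'],float)).reshape(-1,2)
    d=np.c_[n,np.ones(len(n))]@T[:3,:3].T; o=T[:3,3]
    return o+d*((z-o[2])/d[:,2])[:,None]
def spot(f,q,c):
    T=np.array(f['extrinsics'])
    return [(round(r['score'],2),(T[:3,:3]@np.array(r['position'])+T[:3,3]).round(0)) for r in arm.spot_in(q,c)]
def st():
    s=arm.read_state(); print('t',round(s['time'],2),'pos',np.round(s['position'],1),'rpy',np.round(s['tcp_rot'],1),'F',np.round(s['wrist_force'],1),'gap',round(s['finger_gap'],1),'q',np.round(s['q'],0)); return s
def go(target,rpy=None):
    s=st(); M=R.from_euler('xyz',s['tcp_rot'],degrees=True)
    sl=M.inv().apply(np.array(target,float)-s['position'])/400
    a=np.zeros(3)
    if rpy is not None: a=np.degrees((M.inv()*R.from_euler('xyz',rpy,degrees=True)).as_rotvec())/30
    print('slide',sl.round(4),'ang',a.round(4))
E
python3 - <<'E'
from h import *
s=st(); print(R.from_euler('xyz',s['tcp_rot'],degrees=True).as_matrix().round(2))
for c in ['top','scene']:
    f=grab(c,c+'0.png')
    print(c,np.array(f['extrinsics']).round(2)[:3].tolist(),f['fx'])
    for q in ['jar1','spare','tag','warmer','drawer_handle','start_top','rail','blue_mark','red_mark','tipbox','timer','dishes']:
        for r in spot(f,q,c): print(q,r[0],r[1],proj(f,[r[1]]).round(0)[0])
E
```

```text
pics
t 0.0 pos [262.3 594.  230.4] rpy [-178.5   89.9 -112.3] F [ 0.3  0.1 -0.2] gap 85.3 q [-70.  36.   2.  87.  -2.  57.  -1.]
[[-0.   -0.91  0.4 ]
 [-0.    0.4   0.91]
 [-1.   -0.   -0.  ]]
top [[0.05, -0.98, 0.2, 263.19], [-1.0, -0.05, 0.01, 40.81], [0.01, -0.2, -0.98, 1441.19]] 390.2128489384729
jar1 0.77 [ 435. -476.   60.] [400. 224.]
jar1 0.72 [ 414. -350.   60.] [364. 228.]
jar1 0.7 [ 317. -183.   61.] [316. 253.]
jar1 0.62 [493. -63.  63.] [283. 202.]
jar1 0.62 [ 504. -257.   62.] [338. 201.]
jar1 0.52 [ 734. -273.   61.] [342. 140.]
jar1 0.5 [ 414. -255.   65.] [337. 227.]
jar1 0.28 [679. 242. 142.] [199. 141.]
spare 0.71 [ 500. -152.   65.] [308. 201.]
tag 0.54 [ 410. -165.   89.] [312. 226.]
warmer 0.89 [681. 243. 137.] [199. 140.]
warmer 0.42 [ 410. -166.   92.] [313. 226.]
drawer_handle 0.89 [576. 257.  83.] [195. 173.]
start_top 0.45 [637. 160. 161.] [222. 152.]
rail 0.67 [ 645. -197.    9.] [319. 166.]
rail 0.6 [492. -62.  62.] [283. 202.]
rail 0.19 [ 407. -165.   90.] [312. 226.]
blue_mark 0.55 [ 639. -264.   18.] [337. 168.]
blue_mark 0.34 [ 642. -196.    8.] [319.
[... 530 characters left out ...]
8.] [218. 151.]
spare 0.55 [ 523. -144.   59.] [205. 189.]
spare 0.28 [ 437. -254.   59.] [188. 165.]
tag 0.96 [ 434. -160.   67.] [211. 169.]
tag 0.27 [519. -52.  58.] [230. 194.]
warmer 0.78 [757. 248. 145.] [301. 265.]
drawer_handle 0.81 [571. 260. 116.] [317. 220.]
rail 0.82 [ 653. -187.   10.] [180. 222.]
blue_mark 0.67 [ 649. -264.   14.] [161. 214.]
blue_mark 0.4 [ 529. -256.   55.] [176. 183.]
red_mark 0.59 [ 651. -119.   15.] [198. 226.]
tipbox 0.6 [434. -47.  49.] [240. 180.]
tipbox 0.52 [570. 260. 120.] [317. 219.]
tipbox 0.48 [ 520. -375.   31.] [150. 178.]
tipbox 0.41 [489. 543.  74.] [406. 231.]
timer 0.59 [ 520. -376.   31.] [149. 178.]
dishes 0.91 [486. 542.  74.] [406. 230.]
```

Run:
```python
import cv2
a=cv2.imread('pics/top0.png')[110:290,90:440]; cv2.imwrite('pics/top0c.png',cv2.resize(a,None,fx=2.28,fy=2.28,interpolation=cv2.INTER_CUBIC))
a=cv2.imread('pics/scene0.png')[110:330,100:440]; cv2.imwrite('pics/scene0c.png',cv2.resize(a,None,fx=2.35,fy=2.35,interpolation=cv2.INTER_CUBIC))
```

```text
(no output)
```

View pics/top0c.png

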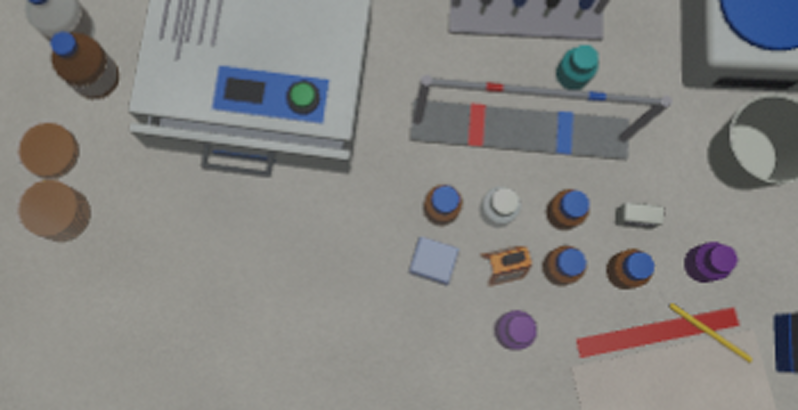

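View pics/scene0c.png

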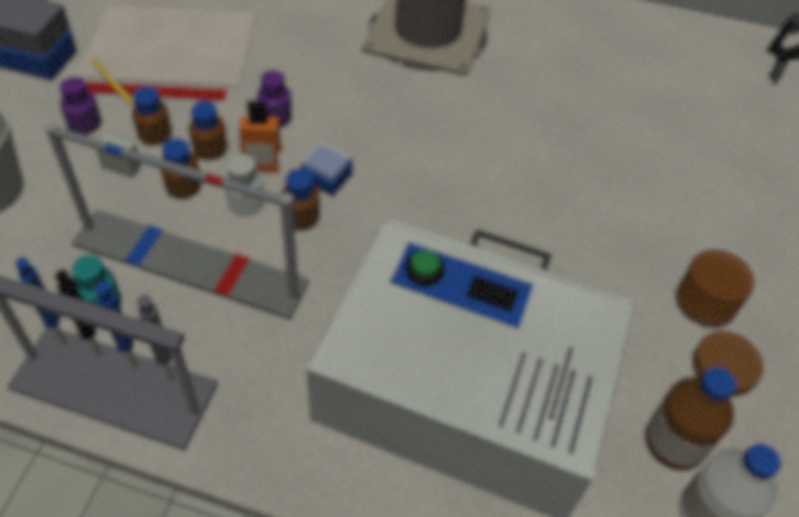

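The top view (crop pixels) shows four amber jars with blue caps at (445,203), (570,207), (568,263) and (633,267). Look-alikes I rejected:
- Purple jars at (712,262) and (517,329), and a turquoise one at (579,65).
- The white-capped spare at (500,205).
- A big amber bottle left of the cabinet at (64,45).

The tag is at (510,262). On the rail, blue is at (597,96) and red at (495,87).

Run:
```python
from h import *
f=grab('top')
def w(uv,z): return unproj(f,np.array(uv)/2.28+[90,110],z)
for n,uv,z in [('handle',[(205,165),(268,172)],103),('panel',[(133,132),(350,158)],119),('rail',[(425,82),(665,102)],226),('collar b,r',[(597,96),(495,87)],226),('stripe b,r',[(565,133),(477,125)],12),('tab',[(502,262),(525,257)],132),('btn',[(302,95)],158)]:
    p=w(uv,z); d=p[-1]-p[0]; print(n,p.round(0)[:,:2].tolist(), 'yaw of -d', round(np.degrees(np.arctan2(d[0],-d[1])),1))
f=grab('wrist'); print(np.array(f['extrinsics']).round(2)[:3], f['fx'])
go([430,330,300],[180,90,-180])
M=R.from_euler('xyz',arm.read_state()['tcp_rot'],degrees=True)
print((M*R.from_rotvec([np.radians(30),0,0])).as_matrix().round(2))
```

```text
handle [[536.0, 304.0], [530.0, 206.0]] yaw of -d -3.4
panel [[578.0, 414.0], [555.0, 82.0]] yaw of -d -4.0
rail [[647.0, -22.0], [636.0, -362.0]] yaw of -d -2.0
collar b,r [[639.0, -266.0], [645.0, -122.0]] yaw of -d 177.7
stripe b,r [[639.0, -268.0], [645.0, -122.0]] yaw of -d 177.6
tab [[407.0, -151.0], [416.0, -185.0]] yaw of -d 15.3
btn [[639.0, 158.0]] yaw of -d 180.0
[[ 4.0000e-01  8.7000e-01  2.8000e-01  1.9175e+02]
 [ 9.1000e-01 -3.8000e-01 -1.2000e-01  6.2668e+02]
 [ 0.0000e+00  3.0000e-01 -9.5000e-01  3.7266e+02]] 336.92303505080247
t 1.4 pos [262.5 594.6 231.3] rpy [ 126.6   90.  -167.2] F [-0.1  0.2 -0.7] gap 85.6 q [-70.  36.   2.  87.  -2.  57.  -1.]
slide [-0.1717 -0.6503 -0.4361] ang [ 2.2059e+00 -1.0000e-04 -0.0000e+00]
[[-0.   -0.59  0.81]
 [-0.    0.81  0.59]
 [-1.    0.   -0.  ]]
```

```bash
python3 - <<'E'
s=open('h.py').read(); i=s.index('def go')
s=s[:i]+'''def go(target,phi=None):
    """slide/turn to reach target (mm) with tool down, jaw axis (tool z) at world angle phi deg"""
    s=st(); M=R.from_euler('xyz',s['tcp_rot'],degrees=True); z=M.as_matrix()[:,2]
    print('phi now',np.degrees(np.arctan2(z[1],z[0])).round(1))
    sl=M.inv().apply(np.array(target,float)-s['position'])/400
    a=np.zeros(3)
    if phi is not None:
        c,q=np.cos(np.radians(phi)),np.sin(np.radians(phi))
        T=np.array([[0,-q,c],[0,c,q],[-1,0,0]]); a=np.degrees((M.inv()*R.from_matrix(T)).as_rotvec())/30
    print('slide',sl.round(4),'ang',a.round(4))
'''
open('h.py','w').write(s)
E
python3 -c "
from h import *
go([480,275,300],-3.7)"
```

```text
t 1.4 pos [262.5 594.6 231.3] rpy [ 126.6   90.  -167.2] F [-0.1  0.2 -0.7] gap 85.6 q [-70.  36.   2.  87.  -2.  57.  -1.]
phi now 66.2
slide [-0.1717 -0.8201 -0.5113] ang [ 2.3292e+00 -1.0000e-04 -0.0000e+00]
```

Call:
drive_tool(deltas=[{"slide": [-0.1, -0.4, -0.25], "angular": [0.5, 0, 0], "jaw": -0.3}, {"slide": [-0.1, -0.4, -0.25], "angular": [0.5, 0, 0], "jaw": -0.3}, {"slide": [-0.1, -0.4, -0.25], "angular": [1, 0, 0], "jaw": -0.3}, {"slide": [-0.17, -0.8, -0.5], "angular": [1, 0, 0], "jaw": -0.3}, {"slide": [-0.17, -0.8, -0.5], "angular": [1, 0, 0], "jaw": -0.3}, {"slide": [-0.17, -0.8, -0.5], "angular": [1, 0, 0], "jaw": -0.3}, {"slide": [-0.17, -0.8, -0.5], "angular": [1, 0, 0], "jaw": -0.3}, {"slide": [-0.17, -0.8, -0.5], "angular": [1, 0, 0], "jaw": -0.3}, {"slide": [-0.17, -0.8, -0.5], "angular": [1, 0, 0], "jaw": -0.3}, {"slide": [-0.17, -0.8, -0.5], "angular": [1, 0, 0], "jaw": -0.3}, {"slide": [-0.17, -0.8, -0.5], "angular": [1, 0, 0], "jaw": -0.3}, {"slide": [-0.17, -0.8, -0.5], "angular": [1, 0, 0], "jaw": -0.3}, {"slide": [-0.17, -0.8, -0.5], "angular": [1, 0, 0], "jaw": -0.3}])

```text
time: 2.48
position: [473.4, 284.0, 299.0]
tcp_rot: [105.9, 89.9, 142.2]
wrist_force: [-1.3, 0.7, 0.9]
finger_gap: 29.9
```

```bash
python3 -c "
from h import *
go([485,262,290],-3.7)"
```

```text
t 2.48 pos [473.4 284.  299. ] rpy [105.9  89.9 142.2] F [-1.3  0.7  0.9] gap 29.9 q [-43.  24.  13.  98.  -6.  59.   9.]
phi now 36.3
slide [ 0.0225 -0.0615 -0.0091] ang [ 1.3333 -0.0016 -0.0022]
```

Call:
drive_tool(deltas=[{"slide": [0.02, -0.06, -0.01], "angular": [1, 0, 0], "jaw": -0.3}, {"slide": [0.02, -0.06, -0.01], "angular": [1, 0, 0], "jaw": -0.3}, {"slide": [0.02, -0.06, -0.01], "angular": [1, 0, 0], "jaw": -0.3}, {"slide": [0.02, -0.06, -0.01], "angular": [1, 0, 0], "jaw": -0.3}, {"slide": [0.02, -0.06, -0.01], "angular": [1, 0, 0], "jaw": -0.3}, {"slide": [0.02, -0.06, -0.01], "angular": [1, 0, 0], "jaw": -0.3}])

```text
time: 2.98
position: [483.4, 263.9, 290.6]
tcp_rot: [153.1, 89.9, 159.7]
wrist_force: [0.6, 0.9, 0.3]
finger_gap: 30.0
```

Call:
drive_tool(deltas=[{"slide": [0, 0, 0], "angular": [0.33, 0, 0], "jaw": -0.3}, {"slide": [0, 0, 0], "angular": [0.33, 0, 0], "jaw": -0.3}, {"slide": [0, 0, 0], "angular": [0.33, 0, 0], "jaw": -0.3}, {"slide": [0, 0, 0], "angular": [0.33, 0, 0], "jaw": -0.3}])

```text
time: 3.32
position: [482.9, 264.7, 290.5]
tcp_rot: [165.1, 89.9, 162.0]
wrist_force: [0.1, 0.2, -0.3]
finger_gap: 30.0
```

Run:
```python
from h import *
f=grab('wrist','w1.png')
for r in spot(f,'drawer_handle','wrist'): print(r,proj(f,[r[1]]))
print(proj(f,[[536,304,103],[530,206,103],[533,255,103]]))
go([533,255,200],-3.7)
a=f['frame'];cv2.imwrite('pics/w1b.png',cv2.resize(a,None,fx=1.5,fy=1.5))
```

```text
(0.76, array([579., 284.,  88.])) [[348.36902373 143.47745526]]
[[308.59012516 127.48130377]
 [303.49255993 221.86385255]
 [305.99594203 176.66721356]]
t 3.42 pos [483.1 264.3 290.5] rpy [162.1  89.9 158.9] F [-1.  -0.1  1. ] gap 29.9 q [-47.  26.  23.  99. -12.  58. -23.]
phi now -3.1
slide [ 0.2261 -0.0165  0.1263] ang [ 0.019  -0.004  -0.0013]
```

View pics/w1b.png

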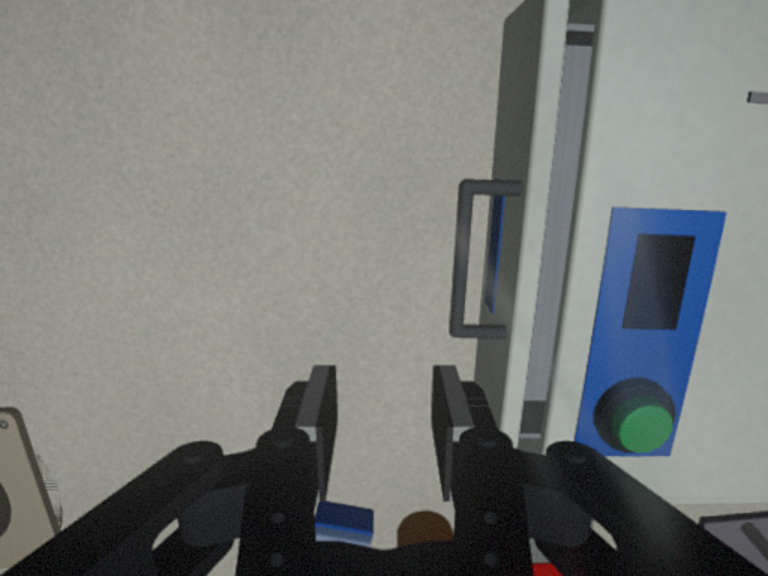

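Call:
drive_tool(deltas=[{"slide": [0.1, -0.011, 0.129], "angular": [0.02, 0, 0], "jaw": -0.3}, {"slide": [0.2, -0.011, 0.129], "angular": [0.02, 0, 0], "jaw": -0.3}, {"slide": [0.27, -0.011, 0.129], "angular": [0.02, 0, 0], "jaw": -0.3}, {"slide": [0.35, -0.011, 0.129], "angular": [0.02, 0, 0], "jaw": -0.3}, {"slide": [0.41, -0.011, 0.129], "angular": [0.02, 0, 0], "jaw": -0.3}, {"slide": [0.46, -0.011, 0.129], "angular": [0.02, 0, 0], "jaw": -0.3}, {"slide": [0.5, -0.011, 0.129], "angular": [0.02, 0, 0], "jaw": -0.3}, {"slide": [0.51, -0.011, 0.129], "angular": [0.02, 0, 0], "jaw": -0.3}, {"slide": [0.51, -0.011, 0.129], "angular": [0.02, 0, 0], "jaw": -0.3}, {"slide": [0.51, -0.011, 0.129], "angular": [0.02, 0, 0], "jaw": -1}, {"slide": [0.51, -0.011, 0.129], "angular": [0.02, 0, 0], "jaw": -1}, {"slide": [0.51, -0.011, 0.129], "angular": [0.02, 0, 0], "jaw": -1}, {"slide": [0.51, -0.011, 0.129], "angular": [0.02, 0, 0], "jaw": -1}, {"slide": [0.51, -0.011, 0.129], "angular": [0.02, 0, 0], "jaw": -1}])

```text
time: 4.58
position: [534.3, 257.6, 87.7]
tcp_rot: [121.7, 89.9, 118.0]
wrist_force: [-1.7, -0.5, 6.4]
finger_gap: 7.8
```

Run:
```python
from h import *
p=arm.read_state()['position']
go([p[0]-150*.998,p[1]+150*.066,p[2]],-3.7)
```

```text
t 4.58 pos [534.3 257.6  87.7] rpy [121.7  89.9 118. ] F [-1.7 -0.5  6.4] gap 7.8 q [-39.  43.  17. 103. -20.  36. -14.]
phi now -3.7
slide [ 4.000e-04  3.000e-04 -3.751e-01] ang [-0.0011 -0.0021 -0.0034]
```

Call:
drive_tool(deltas=[{"slide": [0, 0, -0.03], "angular": [0, 0, 0], "jaw": -1}, {"slide": [0, 0, -0.06], "angular": [0, 0, 0], "jaw": -1}, {"slide": [0, 0, -0.09], "angular": [0, 0, 0], "jaw": -1}, {"slide": [0, 0, -0.12], "angular": [0, 0, 0], "jaw": -1}, {"slide": [0, 0, -0.15], "angular": [0, 0, 0], "jaw": -1}, {"slide": [0, 0, -0.18], "angular": [0, 0, 0], "jaw": -1}, {"slide": [0, 0, -0.21], "angular": [0, 0, 0], "jaw": -1}, {"slide": [0, 0, -0.24], "angular": [0, 0, 0], "jaw": -1}, {"slide": [0, 0, -0.27], "angular": [0, 0, 0], "jaw": -1}, {"slide": [0, 0, -0.3], "angular": [0, 0, 0], "jaw": -1}, {"slide": [0, 0, -0.32], "angular": [0, 0, 0], "jaw": -1}, {"slide": [0, 0, -0.33], "angular": [0, 0, 0], "jaw": -1}, {"slide": [0, 0, -0.34], "angular": [0, 0, 0], "jaw": -1}, {"slide": [0, 0, -0.34], "angular": [0, 0, 0], "jaw": -1}])

```text
time: 5.75
position: [400.6, 268.1, 87.8]
tcp_rot: [49.0, 89.7, 45.3]
wrist_force: [3.1, 3.2, -11.1]
finger_gap: 7.6
```

Call:
drive_tool(deltas=[{"slide": [0, 0, -0.012], "angular": [0, 0, 0], "jaw": -1}, {"slide": [0, 0, -0.012], "angular": [0, 0, 0], "jaw": -0.3}, {"slide": [0, 0, -0.012], "angular": [0, 0, 0], "jaw": -0.3}, {"slide": [0, 0, -0.012], "angular": [0, 0, 0], "jaw": -0.3}, {"slide": [-0.05, 0, -0.012], "angular": [0, 0, 0], "jaw": -0.3}, {"slide": [-0.15, 0, -0.012], "angular": [0, 0, 0], "jaw": -0.3}, {"slide": [-0.25, 0, -0.012], "angular": [0, 0, 0], "jaw": -0.3}, {"slide": [-0.35, 0, -0.012], "angular": [0, 0, 0], "jaw": 0.6}, {"slide": [-0.45, 0, 0.1], "angular": [0, 0, 0], "jaw": 0.6}, {"slide": [-0.5, 0, 0.1], "angular": [0, 0, 0], "jaw": 0.6}, {"slide": [-0.5, 0, 0.1], "angular": [0, 0, 0], "jaw": 0.6}, {"slide": [-0.5, 0, 0.1], "angular": [0, 0, 0], "jaw": 0.6}])

```text
time: 6.75
position: [441.1, 265.0, 289.8]
tcp_rot: [46.2, 89.4, 42.5]
wrist_force: [-0.3, 0.7, -0.4]
finger_gap: 68.0
```

Run:
```python
from h import *
f=grab('wrist','w2.png'); a=f['frame'];cv2.imwrite('pics/w2b.png',cv2.resize(a,None,fx=1.5,fy=1.5))
for q in ['drawer_handle','drawer_in']:
  for r in spot(f,q,'wrist'): print(q,r,proj(f,[r[1]]))
print(proj(f,[[395,268,103],[520,260,20]]))
f=grab('top','t2.png')
for q in ['drawer_handle','jar1','tag']:
  for r in spot(f,q,'top'): print(q,r,proj(f,[r[1]]).round(0))
go([426,-254,250],-3.7)
```

```text
drawer_handle (0.62, array([529., 281.,  20.])) [[324.86558231 138.32943916]]
drawer_in (0.65, array([528., 279.,  16.])) [[323.41978666 139.5532325 ]]
drawer_in (0.25, array([598., 275.,  45.])) [[388.12575218 142.90185614]]
[[207.95992057 171.38939058]
 [317.77575188 155.70509664]]
drawer_handle (0.72, array([520., 211.,  18.])) [[209. 193.]]
jar1 (0.79, array([ 434., -479.,   58.])) [[400. 225.]]
jar1 (0.75, array([ 414., -257.,   61.])) [[337. 227.]]
jar1 (0.74, array([ 320., -183.,   59.])) [[316. 253.]]
jar1 (0.56, array([ 736., -273.,   59.])) [[342. 140.]]
jar1 (0.53, array([ 504., -259.,   64.])) [[338. 201.]]
jar1 (0.51, array([ 413., -348.,   60.])) [[363. 228.]]
jar1 (0.5, array([496., -63.,  61.])) [[283. 201.]]
tag (0.81, array([ 410., -165.,   88.])) [[312. 226.]]
t 7.1 pos [438.8 264.6 286.9] rpy [57.  89.8 53.3] F [-0.2  0.2  0.3] gap 68.2 q [-53.  23.  27. 105. -12.  55. -25.]
phi now -3.7
slide [ 0.0886 -1.2961  0.0509] ang [ 0.0009  0.0037 -0.0057]
```

View pics/w2b.png

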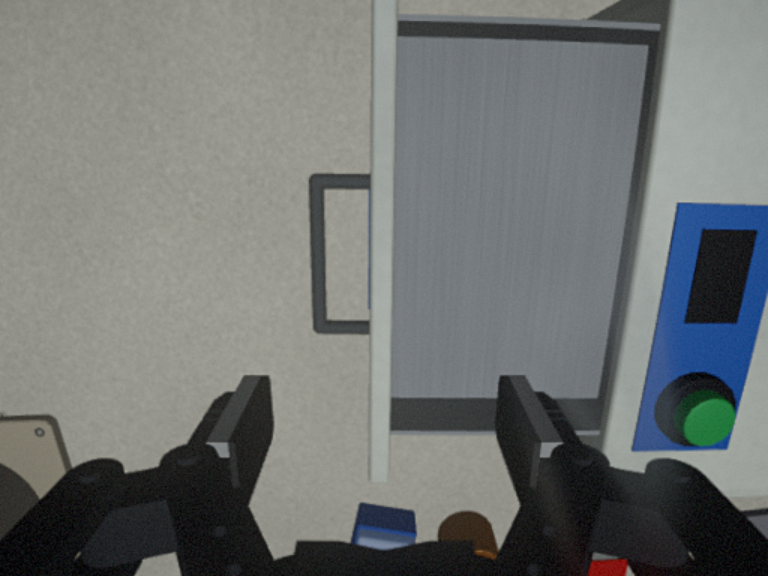

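Call:
drive_tool(deltas=[{"slide": [-0.08, -1, 0.04], "angular": [0, 0, 0], "jaw": 0.6}, {"slide": [-0.08, -1, 0.04], "angular": [0, 0, 0], "jaw": 0.6}, {"slide": [-0.08, -1, 0.04], "angular": [0, 0, 0], "jaw": 0.6}, {"slide": [-0.08, -1, 0.04], "angular": [0, 0, 0], "jaw": 0.6}, {"slide": [-0.08, -1, 0.04], "angular": [0, 0, 0], "jaw": 0.6}, {"slide": [-0.08, -1, 0.04], "angular": [0, 0, 0], "jaw": 0.6}, {"slide": [-0.08, -1, 0.04], "angular": [0, 0, 0], "jaw": 0.6}, {"slide": [-0.08, -1, 0.04], "angular": [0, 0, 0], "jaw": 0.6}, {"slide": [-0.08, -1, 0.04], "angular": [0, 0, 0], "jaw": 0.6}, {"slide": [-0.08, -1, 0.04], "angular": [0, 0, 0], "jaw": 0.6}, {"slide": [-0.08, -1, 0.04], "angular": [0, 0, 0], "jaw": 0.6}])

```text
time: 8.02
position: [428.2, -142.2, 318.3]
tcp_rot: [-15.1, 89.8, -19.3]
wrist_force: [0.7, 0.3, -0.4]
finger_gap: 68.3
```

Call:
drive_tool(deltas=[{"slide": [0, -0.4, 0.02], "angular": [0, 0, 0], "jaw": 0.6}, {"slide": [0, -0.4, 0.02], "angular": [0, 0, 0], "jaw": 0.6}, {"slide": [0, -0.4, 0.02], "angular": [0, 0, 0], "jaw": 0.6}, {"slide": [0, -0.4, 0.02], "angular": [0, 0, 0], "jaw": 0.6}, {"slide": [0, -0.4, 0.02], "angular": [0, 0, 0], "jaw": 0.6}, {"slide": [0, -0.4, 0.02], "angular": [0, 0, 0], "jaw": 0.6}, {"slide": [0, -0.4, 0.02], "angular": [0, 0, 0], "jaw": 0.6}])

```text
time: 8.6
position: [424.3, -301.2, 317.7]
tcp_rot: [21.0, 89.9, 16.7]
wrist_force: [-0.4, 0.9, -0.1]
finger_gap: 68.6
```

```bash
cat >> h.py <<'E'
def caps(f,lo=(100,110,50),hi=(128,255,255),z=92):
    """blue blobs -> world at height z"""
    h=cv2.cvtColor(f['frame'],cv2.COLOR_BGR2HSV); m=cv2.inRange(h,lo,hi)
    n,_,s,c=cv2.connectedComponentsWithStats(m)
    o=[]
    for i in range(1,n):
        if s[i,4]>60:
            p=unproj(f,[c[i]],z)[0]; o.append((c[i].round(0),s[i,2:].tolist(),p.round(0)[:2])); print('cap',*o[-1])
    return o
E
python3 - <<'E'
from h import *
g=cv2.imread('pics/w2.png'); f=grab('wrist','w3.png'); cv2.imwrite('pics/w3b.png',cv2.resize(f['frame'],None,fx=1.5,fy=1.5))
caps(f)
for r in spot(f,'jar1','wrist'): print(r,proj(f,[r[1]]).round(0))
for r in spot(f,'tag','wrist'): print('tag',r,proj(f,[r[1]]).round(0))
st()
E
```

```text
cap [419. 111.] [55, 19, 979] [ 605. -258.]
cap [250. 126.] [38, 38, 1131] [ 421. -261.]
cap [331. 124.] [41, 38, 1206] [ 509. -265.]
cap [257. 212.] [34, 39, 998] [ 422. -361.]
cap [205. 346.] [62, 32, 1312] [ 338. -549.]
(0.88, array([ 728., -276.,   41.])) [[494. 117.]]
(0.87, array([ 418., -261.,   89.])) [[247. 125.]]
(0.79, array([ 419., -351.,   71.])) [[254. 199.]]
(0.66, array([ 327., -194.,   82.])) [[156.  68.]]
(0.64, array([ 504., -262.,   89.])) [[326. 121.]]
(0.57, array([ 437., -472.,   66.])) [[274. 282.]]
tag (0.85, array([ 421., -168.,   91.])) [[242.  33.]]
t 8.75 pos [ 425.  -300.3  318.2] rpy [ 8.4 89.8  4.4] F [0.3 0.2 1. ] gap 68.4 q [  7.  23.  37. 101. -16.  61.  45.]
```

View pics/w3b.png

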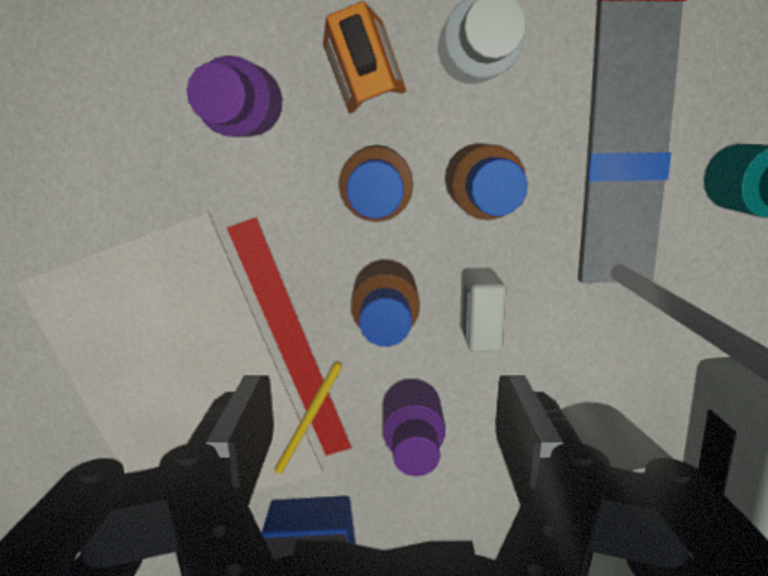

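Run:
```python
from h import *
f=grab('wrist'); T=np.array(f['extrinsics']); print(T.round(3)); print(unproj(f,[[419,111]],12))
print(unproj(f,[[(460)/1.5,(30)/1.5],[(392)/1.5,(190)/1.5]],92)[:,:2].round(0))
t=grab('top'); print('top'); o=caps(t)
t2=grab('scene'); print('scene'); caps(t2)
# tab ends in 1.5x picture
p=unproj(f,np.array([[354,20],[366,70]])/1.5,132); d=p[0]-p[1]; print('tab',p.mean(0),'angle from y', np.degrees(np.arctan2(-d[0],d[1])))
go([421,-259,66],-3.7)
```

```text
[[ 9.98000e-01 -6.80000e-02 -1.90000e-02  4.30784e+02]
 [-7.00000e-02 -9.50000e-01 -3.03000e-01 -2.21912e+02]
 [ 2.00000e-03  3.04000e-01 -9.53000e-01  4.59627e+02]
 [ 0.00000e+00  0.00000e+00  0.00000e+00  1.00000e+00]]
[[ 644.28939477 -264.06052493   12.        ]]
[[ 487. -160.]
 [ 435. -262.]]
top
cap [430. 109.] [49, 45, 1726] [ 859. -581.]
cap [351. 103.] [14, 19, 87] [ 868. -296.]
cap [105. 106.] [10, 11, 79] [807. 601.]
cap [117. 129.] [10, 10, 81] [723. 548.]
cap [208. 151.] [50, 25, 580] [658. 217.]
cap [337. 168.] [7, 18, 106] [ 621. -249.]
cap [285. 197.] [11, 11, 100] [505. -66.]
cap [342. 199.] [12, 11, 106] [ 508. -265.]
cap [340. 225.] [12, 12, 109] [ 418. -260.]
cap [433. 260.] [8, 25, 175] [ 315. -574.]
scene
cap [115. 134.] [35, 20, 306] [ 403. -581.]
cap [162. 152.] [9, 10, 81] [ 436. -355.]
cap [186. 158.] [10, 11, 82] [ 436. -255.]
cap [174. 174.] [10, 10, 84] [ 520. -262.]
cap [233. 187.] [27, 14, 188] [509. -45.]
cap [ 38. 213.] [57, 44, 1868] [ 823. -604.]
cap [161. 214.] [14, 16, 100] [ 696. -224.]
cap [298. 232.] [59, 35, 685] [618. 213.]
cap [145. 235.] [10, 12, 89] [ 782. -233.]
cap [405. 273.] [14, 13, 140] [656. 542.]
cap [424. 306.] [15, 14, 147] [743. 597.]
tab [ 420.94600242 -170.83346849  132.        ] angle from y 9.734086559470141
t 8.9 pos [ 424.9 -301.1  318.6] rpy [ -6.4  89.8 -10.5] F [-0.  -1.3  0.2] gap 68.2 q [  7.  23.  37. 101. -16.  61.  45.]
phi now -4.1
slide [ 0.6314  0.1046 -0.0195] ang [-0.0131  0.0069  0.0008]
```

Call:
drive_tool(deltas=[{"slide": [0.1, 0.1, -0.015], "angular": [-0.01, 0, 0], "jaw": 0.6}, {"slide": [0.2, 0.102, -0.017], "angular": [-0.01, 0, 0], "jaw": 0.6}, {"slide": [0.3, 0.102, -0.017], "angular": [-0.01, 0, 0], "jaw": 0.6}, {"slide": [0.4, 0.102, -0.017], "angular": [-0.01, 0, 0], "jaw": 0.6}, {"slide": [0.5, 0.102, -0.017], "angular": [-0.01, 0, 0], "jaw": 0.6}, {"slide": [0.57, 0.102, -0.017], "angular": [-0.01, 0, 0], "jaw": 0.6}, {"slide": [0.61, 0.102, -0.017], "angular": [-0.01, 0, 0], "jaw": 0.6}, {"slide": [0.64, 0.102, -0.017], "angular": [-0.01, 0, 0], "jaw": 0.6}, {"slide": [0.64, 0.102, -0.017], "angular": [-0.01, 0, 0], "jaw": 0.6}, {"slide": [0.64, 0.102, -0.017], "angular": [-0.01, 0, 0], "jaw": -1}, {"slide": [0.64, 0.102, -0.017], "angular": [-0.01, 0, 0], "jaw": -1}, {"slide": [0.64, 0.102, -0.017], "angular": [-0.01, 0, 0], "jaw": -1}, {"slide": [0.64, 0.102, -0.017], "angular": [-0.01, 0, 0], "jaw": -1}, {"slide": [0.6, 0.102, -0.017], "angular": [-0.01, 0, 0], "jaw": -1}, {"slide": [0.55, 0.102, -0.017], "angular": [-0.01, 0, 0], "jaw": -1}])

```text
time: 10.15
position: [421.2, -259.4, 98.6]
tcp_rot: [22.0, 89.9, 18.2]
wrist_force: [0.6, 0.4, -1.0]
finger_gap: 40.3
```

Run:
```python
from h import *
y=np.array([.065,.998,0]); d=np.array([522,260,0])
for k in (108,36,-36,-108): print(k,(d+k*y).round(0))
f=dict(grab('wrist','w4.png'));
# refine handle from w2 with known pose: re-look later
go([430,-40,260],-3.7)
cv2.imwrite('pics/w4b.png',f['frame'])
```

```text
108 [529. 368.   0.]
36 [524. 296.   0.]
-36 [520. 224.   0.]
-108 [515. 152.   0.]
t 10.2 pos [ 423.1 -260.9  102.2] rpy [-15.2  89.5 -19. ] F [ 0.2 -0.2  1.7] gap 40.9 q [ 13.  37.  24. 119. -30.  29.  55.]
phi now -3.8
slide [-0.3958  0.5515 -0.0165] ang [-0.0036  0.0145  0.004 ]
```

View pics/w4b.png

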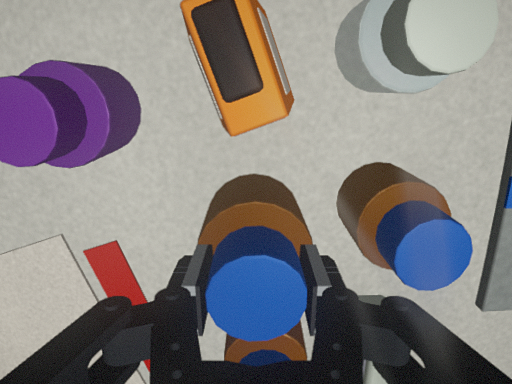

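Call:
drive_tool(deltas=[{"slide": [-0.07, 0, 0], "angular": [0, 0, 0], "jaw": -1}, {"slide": [-0.15, 0.02, 0], "angular": [0, 0, 0], "jaw": -1}, {"slide": [-0.23, 0.06, 0], "angular": [0, 0, 0], "jaw": -1}, {"slide": [-0.3, 0.12, 0], "angular": [0, 0, 0], "jaw": -1}, {"slide": [-0.35, 0.19, 0], "angular": [0, 0, 0], "jaw": -1}, {"slide": [-0.35, 0.27, 0], "angular": [0, 0, 0], "jaw": -1}, {"slide": [-0.35, 0.35, 0], "angular": [0, 0, 0], "jaw": -1}, {"slide": [-0.35, 0.43, 0], "angular": [0, 0, 0], "jaw": -1}, {"slide": [-0.35, 0.51, 0], "angular": [0, 0, 0], "jaw": -1}, {"slide": [-0.35, 0.59, 0], "angular": [0, 0, 0], "jaw": -1}, {"slide": [-0.35, 0.67, 0], "angular": [0, 0, 0], "jaw": -1}, {"slide": [-0.35, 0.75, 0.01], "angular": [0, 0, 0], "jaw": -1}, {"slide": [-0.35, 0.83, 0.02], "angular": [0, 0, 0], "jaw": -1}, {"slide": [-0.35, 0.91, 0.04], "angular": [0, 0, 0], "jaw": -1}, {"slide": [-0.35, 0.98, 0.06], "angular": [0, 0, 0], "jaw": -1}, {"slide": [-0.35, 1, 0.07], "angular": [0, 0, 0], "jaw": -1}])

```text
time: 11.53
position: [477.3, 142.7, 241.6]
tcp_rot: [6.5, 89.5, 3.1]
wrist_force: [0.2, 0.3, -0.3]
finger_gap: 40.7
```

Run:
```python
from h import *
go([529,366,250],-3.7)
```

```text
t 11.53 pos [477.3 142.7 241.6] rpy [ 6.5 89.5  3.1] F [ 0.2  0.3 -0.3] gap 40.7 q [-44.  26.  35. 111. -20.  48.  -2.]
phi now -3.4
slide [-0.0196  0.565   0.0961] ang [ 0.0101  0.017  -0.002 ]
```

Call:
drive_tool(deltas=[{"slide": [0, 0.07, 0.01], "angular": [0, 0.01, 0], "jaw": -1}, {"slide": [0, 0.15, 0.03], "angular": [0, 0.01, 0], "jaw": -1}, {"slide": [0, 0.23, 0.04], "angular": [0, 0.01, 0], "jaw": -1}, {"slide": [0, 0.31, 0.06], "angular": [0, 0.01, 0], "jaw": -1}, {"slide": [0, 0.39, 0.08], "angular": [0, 0.01, 0], "jaw": -1}, {"slide": [0, 0.47, 0.096], "angular": [0, 0.015, 0], "jaw": -1}, {"slide": [0, 0.53, 0.096], "angular": [0, 0.015, 0], "jaw": -1}, {"slide": [0, 0.565, 0.096], "angular": [0, 0.015, 0], "jaw": -1}, {"slide": [0, 0.565, 0.096], "angular": [0, 0.015, 0], "jaw": -1}, {"slide": [0, 0.565, 0.096], "angular": [0, 0.015, 0], "jaw": -1}])

```text
time: 12.37
position: [528.6, 365.9, 241.8]
tcp_rot: [2.7, 90.0, -0.6]
wrist_force: [0.4, -1.9, -2.3]
finger_gap: 40.4
```

Run:
```python
from h import *
f=grab('wrist','w5.png')
y=np.array([.065,.998,0]); d=np.array([522,260,20.])
print(proj(f,[d+k*y for k in (150,108,36,-36)]).round(0).tolist(), proj(f,[d+150*y-75*np.array([.998,-.065,0]),d+150*y+120*np.array([.998,-.065,0])]).round(0).tolist())
cv2.imwrite('pics/w5b.png',f['frame'])
go([529,366,84],-3.7)
```

```text
[[256.0, 122.0], [256.0, 161.0], [255.0, 222.0], [255.0, 276.0]] [[185.0, 122.0], [368.0, 123.0]]
t 12.42 pos [529.  364.5 242.1] rpy [-23.8  89.9 -27.2] F [-0.  -0.1 -2.3] gap 40.6 q [-56.  38.  33.  88. -23.  60. -20.]
phi now -3.4
slide [ 0.3952  0.0039 -0.0006] ang [0.0087 0.0018 0.0008]
```

View pics/w5b.png

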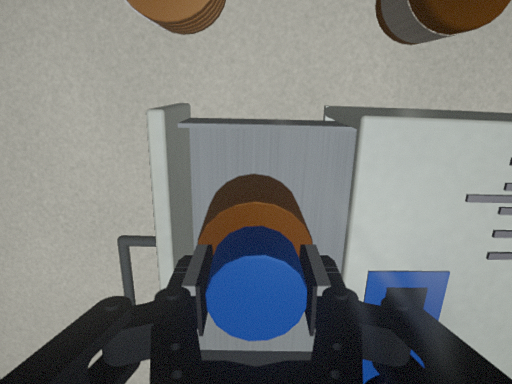

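Call:
drive_tool(deltas=[{"slide": [0.08, 0.004, 0], "angular": [0.01, 0, 0], "jaw": -1}, {"slide": [0.16, 0.004, 0], "angular": [0.01, 0, 0], "jaw": -1}, {"slide": [0.24, 0.004, 0], "angular": [0.01, 0, 0], "jaw": -1}, {"slide": [0.31, 0.004, 0], "angular": [0.01, 0, 0], "jaw": -1}, {"slide": [0.35, 0.004, 0], "angular": [0.01, 0, 0], "jaw": -1}, {"slide": [0.38, 0.004, 0], "angular": [0.01, 0, 0], "jaw": -1}, {"slide": [0.395, 0.004, 0], "angular": [0.01, 0, 0], "jaw": -1}, {"slide": [0.398, 0.004, 0], "angular": [0.01, 0, 0], "jaw": -1}, {"slide": [0.398, 0.004, 0], "angular": [0.01, 0, 0], "jaw": -1}])

```text
time: 13.17
position: [530.4, 365.2, 84.1]
tcp_rot: [4.2, 89.8, 0.3]
wrist_force: [0.5, -0.1, -1.9]
finger_gap: 40.3
```

Call:
drive_tool(deltas=[{"slide": [0, 0, 0], "angular": [0, 0, 0], "jaw": 0.1}, {"slide": [0, 0, 0], "angular": [0, 0, 0], "jaw": 0.6}, {"slide": [0, 0, 0], "angular": [0, 0, 0], "jaw": 0.6}, {"slide": [0, 0, 0], "angular": [0, 0, 0], "jaw": 0.6}, {"slide": [-0.04, 0, 0], "angular": [0, 0, 0], "jaw": 0.6}, {"slide": [-0.1, 0, 0], "angular": [0, 0, 0], "jaw": 0.6}, {"slide": [-0.2, 0, 0], "angular": [0, 0, 0], "jaw": 0.6}, {"slide": [-0.3, 0, 0], "angular": [0, 0, 0], "jaw": 0.6}, {"slide": [-0.45, -0.1, -0.1], "angular": [0, 0, 0], "jaw": 0.6}, {"slide": [-0.5, -0.8, -0.2], "angular": [0, 0, 0], "jaw": 0.6}, {"slide": [-0.5, -1, -0.23], "angular": [0, 0, 0], "jaw": 0.6}, {"slide": [-0.5, -1, -0.23], "angular": [0, 0, 0], "jaw": 0.6}, {"slide": [-0.5, -1, -0.23], "angular": [0, 0, 0], "jaw": 0.6}, {"slide": [-0.5, -1, -0.23], "angular": [0, 0, 0], "jaw": 0.6}, {"slide": [-0.5, -1, -0.23], "angular": [0, 0, 0], "jaw": 0.6}, {"slide": [-0.5, -1, -0.23], "angular": [0, 0, 0], "jaw": 0.6}, {"slide": [-0.5, -1, -0.23], "angular": [0, 0, 0], "jaw": 0.6}, {"slide": [-0.5, -1, -0.23], "angular": [0, 0, 0], "jaw": 0.6}, {"slide": [-0.5, -1, -0.23], "angular": [0, 0, 0], "jaw": 0.6}])

```text
time: 14.75
position: [409.7, -33.3, 285.0]
tcp_rot: [-5.0, 89.7, -9.2]
wrist_force: [0.0, 0.7, 0.1]
finger_gap: 68.1
```

Run:
```python
from h import *
t=grab('top','t6.png'); caps(t); go([422,-365,300],-3.7)
```

```text
cap [430. 109.] [49, 45, 1726] [ 859. -581.]
cap [351. 103.] [14, 19, 85] [ 868. -296.]
cap [105. 106.] [10, 11, 80] [807. 601.]
cap [117. 129.] [10, 10, 82] [723. 548.]
cap [208. 151.] [50, 25, 580] [658. 217.]
cap [337. 168.] [7, 18, 106] [ 621. -249.]
cap [162. 184.] [12, 11, 97] [530. 367.]
cap [342. 199.] [12, 11, 106] [ 508. -265.]
cap [370. 226.] [13, 11, 114] [ 419. -363.]
cap [433. 260.] [8, 25, 174] [ 316. -574.]
t 14.8 pos [409.8 -33.9 285.1] rpy [ -5.7  89.7 -10. ] F [-0.7 -2.7  0.4] gap 68.5 q [-32.  15.  42. 119. -13.  50.  13.]
phi now -4.3
slide [-0.0363 -0.8232  0.093 ] ang [-0.0208  0.0094  0.001 ]
```

Call:
drive_tool(deltas=[{"slide": [0, -0.816, 0.09], "angular": [-0.02, 0, 0], "jaw": 0.6}, {"slide": [0, -0.816, 0.09], "angular": [-0.02, 0, 0], "jaw": 0.6}, {"slide": [0, -0.816, 0.09], "angular": [-0.02, 0, 0], "jaw": 0.6}, {"slide": [0, -0.816, 0.09], "angular": [-0.02, 0, 0], "jaw": 0.6}, {"slide": [0, -0.816, 0.09], "angular": [-0.02, 0, 0], "jaw": 0.6}, {"slide": [0, -0.816, 0.09], "angular": [-0.02, 0, 0], "jaw": 0.6}, {"slide": [0.05, -0.816, 0.09], "angular": [-0.02, 0.01, 0], "jaw": 0.6}, {"slide": [0.12, -0.816, 0.09], "angular": [-0.02, 0.01, 0], "jaw": 0.6}, {"slide": [0.2, -0.816, 0.09], "angular": [-0.02, 0.01, 0], "jaw": 0.6}, {"slide": [0.25, -0.816, 0.09], "angular": [-0.02, 0.01, 0], "jaw": 0.6}, {"slide": [0.25, -0.816, 0.09], "angular": [-0.02, 0.01, 0], "jaw": 0.6}, {"slide": [0.25, -0.816, 0.09], "angular": [-0.02, 0.01, 0], "jaw": 0.6}])

```text
time: 15.8
position: [421.4, -361.3, 184.8]
tcp_rot: [153.6, 89.8, 149.9]
wrist_force: [0.2, -0.7, -0.9]
finger_gap: 68.4
```

Run:
```python
from h import *
f=grab('wrist','w6.png'); caps(f); go([420.5,-362,62],-3.7)
```

```text
cap [377.  56.] [71, 66, 3566] [ 508. -267.]
cap [484.  56.] [57, 29, 1536] [ 581. -270.]
cap [256. 200.] [55, 60, 2535] [ 422. -361.]
cap [187. 367.] [16, 7, 86] [ 350. -515.]
t 15.85 pos [ 422.3 -362.   186.2] rpy [-74.3  90.  -77.9] F [-0.4  0.2  0.2] gap 68.3 q [ 16.  36.  35. 106. -27.  47.  60.]
phi now -3.7
slide [ 3.105e-01 -2.000e-04 -4.400e-03] ang [0.0006 0.0004 0.0014]
```

Call:
drive_tool(deltas=[{"slide": [0.09, 0, -0.002], "angular": [0, 0, 0], "jaw": 0.6}, {"slide": [0.18, 0, -0.002], "angular": [0, 0, 0], "jaw": 0.6}, {"slide": [0.26, 0, -0.002], "angular": [0, 0, 0], "jaw": 0.6}, {"slide": [0.31, 0, -0.002], "angular": [0, 0, 0], "jaw": 0.6}, {"slide": [0.31, 0, -0.002], "angular": [0, 0, 0], "jaw": 0.6}, {"slide": [0.31, 0, -0.002], "angular": [0, 0, 0], "jaw": -1}, {"slide": [0.31, 0, -0.002], "angular": [0, 0, 0], "jaw": -1}, {"slide": [0.31, 0, -0.002], "angular": [0, 0, 0], "jaw": -1}, {"slide": [0.31, 0, -0.002], "angular": [0, 0, 0], "jaw": -1}, {"slide": [0.26, 0, 0], "angular": [0, 0, 0], "jaw": -1}, {"slide": [0.18, 0, 0], "angular": [0, 0, 0], "jaw": -1}, {"slide": [0.1, 0, 0], "angular": [0, 0, 0], "jaw": -1}, {"slide": [0.02, 0.02, 0], "angular": [0, 0, 0], "jaw": -1}, {"slide": [-0.06, 0.06, 0], "angular": [0, 0, 0], "jaw": -1}, {"slide": [-0.13, 0.12, 0.01], "angular": [0, 0, 0], "jaw": -1}, {"slide": [-0.15, 0.2, 0.02], "angular": [0, 0, 0], "jaw": -1}, {"slide": [-0.15, 0.28, 0.03], "angular": [0, 0, 0], "jaw": -1}, {"slide": [-0.15, 0.36, 0.04], "angular": [0, 0, 0], "jaw": -1}, {"slide": [-0.15, 0.44, 0.05], "angular": [0, 0, 0], "jaw": -1}])

```text
time: 17.43
position: [454.0, -186.1, 247.8]
tcp_rot: [-5.2, 89.8, -8.9]
wrist_force: [0.9, 0.3, -2.0]
finger_gap: 40.6
```

Run:
```python
from h import *
go([524.5,294,245],-3.7)
```

```text
t 17.43 pos [ 454.  -186.1  247.8] rpy [-5.2 89.8 -8.9] F [ 0.9  0.3 -2. ] gap 40.6 q [ -9.  26.  41. 111. -22.  50.  39.]
phi now -3.7
slide [0.007  1.2091 0.0985] ang [0.     0.0067 0.0006]
```

Call:
drive_tool(deltas=[{"slide": [0, 0.07, 0], "angular": [0, 0, 0], "jaw": -1}, {"slide": [0, 0.15, 0.01], "angular": [0, 0, 0], "jaw": -1}, {"slide": [0, 0.23, 0.02], "angular": [0, 0, 0], "jaw": -1}, {"slide": [0, 0.31, 0.03], "angular": [0, 0, 0], "jaw": -1}, {"slide": [0, 0.39, 0.04], "angular": [0, 0, 0], "jaw": -1}, {"slide": [0, 0.47, 0.05], "angular": [0, 0, 0], "jaw": -1}, {"slide": [0, 0.55, 0.06], "angular": [0, 0, 0], "jaw": -1}, {"slide": [0, 0.63, 0.07], "angular": [0, 0, 0], "jaw": -1}, {"slide": [0, 0.71, 0.08], "angular": [0, 0, 0], "jaw": -1}, {"slide": [0, 0.79, 0.08], "angular": [0, 0, 0], "jaw": -1}, {"slide": [0, 0.87, 0.09], "angular": [0, 0, 0], "jaw": -1}, {"slide": [0, 0.95, 0.095], "angular": [0, 0, 0], "jaw": -1}, {"slide": [0, 1, 0.095], "angular": [0, 0, 0], "jaw": -1}, {"slide": [0, 1, 0.095], "angular": [0, 0, 0], "jaw": -1}])

```text
time: 18.6
position: [517.4, 217.4, 248.4]
tcp_rot: [39.9, 89.7, 36.7]
wrist_force: [-0.2, 0.9, -1.3]
finger_gap: 40.3
```

Run:
```python
from h import *
go([524.5,294,83],-3.7)
```

```text
t 18.6 pos [517.4 217.4 248.4] rpy [39.9 89.7 36.7] F [-0.2  0.9 -1.3] gap 40.3 q [-51.  32.  40. 101. -25.  55.  -4.]
phi now -3.2
slide [0.4143 0.1908 0.0052] ang [ 0.0162  0.0083 -0.007 ]
```

Call:
drive_tool(deltas=[{"slide": [0, 0.07, 0.005], "angular": [0.016, 0.008, 0], "jaw": -1}, {"slide": [0, 0.14, 0.005], "angular": [0.016, 0.008, 0], "jaw": -1}, {"slide": [0, 0.19, 0.005], "angular": [0.016, 0.008, 0], "jaw": -1}, {"slide": [0.05, 0.19, 0.005], "angular": [0.016, 0.008, 0], "jaw": -1}, {"slide": [0.13, 0.19, 0.005], "angular": [0.016, 0.008, 0], "jaw": -1}, {"slide": [0.21, 0.19, 0.005], "angular": [0.016, 0.008, 0], "jaw": -1}, {"slide": [0.29, 0.19, 0.005], "angular": [0.016, 0.008, 0], "jaw": -1}, {"slide": [0.35, 0.19, 0.005], "angular": [0.016, 0.008, 0], "jaw": -1}, {"slide": [0.39, 0.19, 0.005], "angular": [0.016, 0.008, 0], "jaw": -1}, {"slide": [0.41, 0.19, 0.005], "angular": [0.016, 0.008, 0], "jaw": -1}, {"slide": [0.413, 0.19, 0.005], "angular": [0.016, 0.008, 0], "jaw": -1}, {"slide": [0.413, 0.19, 0.005], "angular": [0.016, 0.008, 0], "jaw": -1}])

```text
time: 19.6
position: [525.2, 293.4, 84.7]
tcp_rot: [67.6, 89.7, 63.9]
wrist_force: [-0.2, -0.3, -1.1]
finger_gap: 40.4
```

Call:
drive_tool(deltas=[{"slide": [0, 0, 0], "angular": [0, 0, 0], "jaw": 0.1}, {"slide": [0, 0, 0], "angular": [0, 0, 0], "jaw": 0.6}, {"slide": [0, 0, 0], "angular": [0, 0, 0], "jaw": 0.6}, {"slide": [0, 0, 0], "angular": [0, 0, 0], "jaw": 0.6}, {"slide": [-0.04, 0, 0], "angular": [0, 0, 0], "jaw": 0.6}, {"slide": [-0.1, 0, 0], "angular": [0, 0, 0], "jaw": 0.6}, {"slide": [-0.2, 0, 0], "angular": [0, 0, 0], "jaw": 0.6}, {"slide": [-0.3, 0, 0], "angular": [0, 0, 0], "jaw": 0.6}, {"slide": [-0.45, -0.1, -0.1], "angular": [0, 0, 0], "jaw": 0.6}, {"slide": [-0.5, -0.8, -0.2], "angular": [0, 0, 0], "jaw": 0.6}, {"slide": [-0.5, -1, -0.15], "angular": [0, 0, 0], "jaw": 0.6}, {"slide": [-0.5, -1, -0.15], "angular": [0, 0, 0], "jaw": 0.6}, {"slide": [-0.5, -1, -0.15], "angular": [0, 0, 0], "jaw": 0.6}, {"slide": [-0.5, -1, -0.15], "angular": [0, 0, 0], "jaw": 0.6}, {"slide": [-0.5, -1, -0.15], "angular": [0, 0, 0], "jaw": 0.6}, {"slide": [-0.5, -1, -0.15], "angular": [0, 0, 0], "jaw": 0.6}, {"slide": [-0.5, -1, -0.15], "angular": [0, 0, 0], "jaw": 0.6}, {"slide": [-0.5, -1, -0.15], "angular": [0, 0, 0], "jaw": 0.6}, {"slide": [-0.5, -1, -0.15], "angular": [0, 0, 0], "jaw": 0.6}])

```text
time: 21.18
position: [437.5, -109.9, 284.6]
tcp_rot: [14.7, 89.7, 10.4]
wrist_force: [-0.2, 0.1, 0.2]
finger_gap: 68.5
```

Run:
```python
from h import *
t=grab('top','t7.png'); caps(t); go([508.5,-266,180],-3.7)
```

```text
cap [430. 109.] [49, 45, 1727] [ 859. -581.]
cap [351. 103.] [14, 19, 85] [ 868. -296.]
cap [105. 106.] [10, 11, 80] [807. 601.]
cap [117. 129.] [11, 10, 83] [723. 548.]
cap [208. 151.] [50, 25, 580] [658. 217.]
cap [338. 164.] [6, 13, 69] [ 633. -249.]
cap [162. 183.] [12, 11, 100] [532. 368.]
cap [183. 186.] [12, 11, 99] [526. 294.]
cap [285. 197.] [11, 11, 100] [505. -66.]
cap [433. 260.] [8, 25, 174] [ 315. -574.]
t 21.23 pos [ 437.9 -109.   284.4] rpy [22.5 89.7 18.2] F [ 0.1 -1.3  0.9] gap 68.0 q [-23.  20.  46. 114. -18.  53.  28.]
phi now -4.3
slide [ 0.2613 -0.3788  0.204 ] ang [-0.019   0.0096 -0.0039]
```

Call:
drive_tool(deltas=[{"slide": [0, -0.38, 0.2], "angular": [-0.02, 0.01, 0], "jaw": 0.6}, {"slide": [0, -0.38, 0.2], "angular": [-0.02, 0.01, 0], "jaw": 0.6}, {"slide": [0, -0.38, 0.2], "angular": [-0.02, 0.01, 0], "jaw": 0.6}, {"slide": [0.05, -0.38, 0.2], "angular": [-0.02, 0.01, 0], "jaw": 0.6}, {"slide": [0.12, -0.38, 0.2], "angular": [-0.02, 0.01, 0], "jaw": 0.6}, {"slide": [0.2, -0.38, 0.2], "angular": [-0.02, 0.01, 0], "jaw": 0.6}, {"slide": [0.25, -0.38, 0.2], "angular": [-0.02, 0.01, 0], "jaw": 0.6}, {"slide": [0.25, -0.38, 0.2], "angular": [-0.02, 0.01, 0], "jaw": 0.6}, {"slide": [0.25, -0.38, 0.2], "angular": [-0.02, 0.01, 0], "jaw": 0.6}])

```text
time: 21.98
position: [506.7, -265.3, 183.9]
tcp_rot: [127.1, 89.8, 123.5]
wrist_force: [-1.0, 0.1, -0.5]
finger_gap: 68.3
```

Run:
```python
from h import *
f=grab('wrist','w8.png'); caps(f); go([508.5,-266,62],-3.7)
```

```text
cap [397. 166.] [77, 26, 1798] [ 610. -245.]
cap [262. 197.] [55, 60, 2558] [ 512. -263.]
t 22.03 pos [ 507.5 -266.   185.3] rpy [76.9 89.9 73.3] F [0.3 0.1 1.7] gap 67.9 q [  2.  38.  37. 103. -29.  49.  49.]
phi now -3.6
slide [ 3.081e-01 -3.000e-04  2.300e-03] ang [ 0.0026  0.0008 -0.0033]
```

Call:
drive_tool(deltas=[{"slide": [0.09, 0.003, 0.006], "angular": [0, 0, 0], "jaw": 0.6}, {"slide": [0.18, 0.003, 0.006], "angular": [0, 0, 0], "jaw": 0.6}, {"slide": [0.26, 0.003, 0.006], "angular": [0, 0, 0], "jaw": 0.6}, {"slide": [0.31, 0.003, 0.006], "angular": [0, 0, 0], "jaw": 0.6}, {"slide": [0.31, 0.003, 0.006], "angular": [0, 0, 0], "jaw": 0.6}, {"slide": [0.31, 0.003, 0.006], "angular": [0, 0, 0], "jaw": -1}, {"slide": [0.31, 0.003, 0.006], "angular": [0, 0, 0], "jaw": -1}, {"slide": [0.31, 0.003, 0.006], "angular": [0, 0, 0], "jaw": -1}, {"slide": [0.31, 0.003, 0.006], "angular": [0, 0, 0], "jaw": -1}, {"slide": [0.26, 0, 0], "angular": [0, 0, 0], "jaw": -1}, {"slide": [0.18, 0, 0], "angular": [0, 0, 0], "jaw": -1}, {"slide": [0.1, 0, 0], "angular": [0, 0, 0], "jaw": -1}, {"slide": [0.02, 0.02, 0], "angular": [0, 0, 0], "jaw": -1}, {"slide": [-0.06, 0.06, -0.02], "angular": [0, 0, 0], "jaw": -1}, {"slide": [-0.13, 0.12, -0.03], "angular": [0, 0, 0], "jaw": -1}, {"slide": [-0.15, 0.2, -0.04], "angular": [0, 0, 0], "jaw": -1}, {"slide": [-0.15, 0.28, -0.04], "angular": [0, 0, 0], "jaw": -1}, {"slide": [-0.15, 0.36, -0.04], "angular": [0, 0, 0], "jaw": -1}, {"slide": [-0.15, 0.44, -0.04], "angular": [0, 0, 0], "jaw": -1}])

```text
time: 23.62
position: [502.8, -88.0, 247.2]
tcp_rot: [39.5, 89.8, 35.9]
wrist_force: [0.6, 0.7, -0.9]
finger_gap: 40.5
```

Run:
```python
from h import *
go([520,222,245],-3.7)
```

```text
t 23.62 pos [502.8 -88.  247.2] rpy [39.5 89.8 35.9] F [ 0.6  0.7 -0.9] gap 40.5 q [-22.  29.  43. 109. -25.  52.  30.]
phi now -3.6
slide [ 0.0076  0.7762 -0.0064] ang [ 0.0017  0.0063 -0.0052]
```

Call:
drive_tool(deltas=[{"slide": [0, 0.07, 0], "angular": [0, 0, 0], "jaw": -1}, {"slide": [0, 0.15, 0], "angular": [0, 0, 0], "jaw": -1}, {"slide": [0, 0.23, 0], "angular": [0, 0, 0], "jaw": -1}, {"slide": [0, 0.31, 0], "angular": [0, 0, 0], "jaw": -1}, {"slide": [0, 0.39, 0], "angular": [0, 0, 0], "jaw": -1}, {"slide": [0, 0.47, -0.005], "angular": [0, 0, 0], "jaw": -1}, {"slide": [0, 0.55, -0.006], "angular": [0, 0, 0], "jaw": -1}, {"slide": [0, 0.63, -0.006], "angular": [0, 0, 0], "jaw": -1}, {"slide": [0, 0.7, -0.006], "angular": [0, 0.006, -0.005], "jaw": -1}, {"slide": [0, 0.75, -0.006], "angular": [0, 0.006, -0.005], "jaw": -1}, {"slide": [0, 0.776, -0.006], "angular": [0, 0.006, -0.005], "jaw": -1}, {"slide": [0, 0.776, -0.006], "angular": [0, 0.006, -0.005], "jaw": -1}, {"slide": [0, 0.776, -0.006], "angular": [0, 0.006, -0.005], "jaw": -1}])

```text
time: 24.7
position: [520.1, 220.9, 248.6]
tcp_rot: [-35.2, 89.9, -38.8]
wrist_force: [0.3, -1.2, -1.8]
finger_gap: 40.5
```

Run:
```python
from h import *
go([520,222,84],-3.7)
```

```text
t 24.7 pos [520.1 220.9 248.6] rpy [-35.2  89.9 -38.8] F [ 0.3 -1.2 -1.8] gap 40.5 q [-53.  34.  44. 100. -27.  57.  -3.]
phi now -3.7
slide [ 0.4114  0.003  -0.0008] ang [0.0014 0.0015 0.001 ]
```

Call:
drive_tool(deltas=[{"slide": [0.08, 0.003, 0], "angular": [0, 0, 0], "jaw": -1}, {"slide": [0.16, 0.003, 0], "angular": [0, 0, 0], "jaw": -1}, {"slide": [0.24, 0.003, 0], "angular": [0, 0, 0], "jaw": -1}, {"slide": [0.32, 0.003, 0], "angular": [0, 0, 0], "jaw": -1}, {"slide": [0.37, 0.003, 0], "angular": [0, 0, 0], "jaw": -1}, {"slide": [0.4, 0.003, 0], "angular": [0, 0, 0], "jaw": -1}, {"slide": [0.412, 0.003, 0], "angular": [0, 0, 0], "jaw": -1}, {"slide": [0.413, 0.003, 0], "angular": [0, 0, 0], "jaw": -1}, {"slide": [0.413, 0.003, 0], "angular": [0, 0, 0], "jaw": -1}])

```text
time: 25.45
position: [521.6, 220.6, 84.7]
tcp_rot: [-6.1, 89.8, -9.9]
wrist_force: [0.4, 0.7, -1.3]
finger_gap: 40.5
```

Call:
drive_tool(deltas=[{"slide": [0, 0, 0], "angular": [0, 0, 0], "jaw": 0.1}, {"slide": [0, 0, 0], "angular": [0, 0, 0], "jaw": 0.6}, {"slide": [0, 0, 0], "angular": [0, 0, 0], "jaw": 0.6}, {"slide": [0, 0, 0], "angular": [0, 0, 0], "jaw": 0.6}, {"slide": [-0.04, 0, 0], "angular": [0, 0, 0], "jaw": 0.6}, {"slide": [-0.1, 0, 0], "angular": [0, 0, 0], "jaw": 0.6}, {"slide": [-0.2, 0, 0], "angular": [0, 0, 0], "jaw": 0.6}, {"slide": [-0.3, 0, 0], "angular": [0, 0, 0], "jaw": 0.6}, {"slide": [-0.4, -0.05, 0], "angular": [0, 0, 0], "jaw": 0.6}, {"slide": [-0.4, -0.72, 0.01], "angular": [0, 0, 0], "jaw": 0.6}, {"slide": [-0.4, -0.72, 0.01], "angular": [0, 0, 0], "jaw": 0.6}, {"slide": [-0.4, -0.72, 0.01], "angular": [0, 0, 0], "jaw": 0.6}, {"slide": [-0.4, -0.72, 0.01], "angular": [0, 0, 0], "jaw": 0.6}, {"slide": [-0.4, -0.72, 0.01], "angular": [0, 0, 0], "jaw": 0.6}, {"slide": [-0.4, -0.72, 0.01], "angular": [0, 0, 0], "jaw": 0.6}, {"slide": [-0.4, -0.72, 0.01], "angular": [0, 0, 0], "jaw": 0.6}, {"slide": [-0.25, -0.72, 0.01], "angular": [0, 0, 0], "jaw": 0.6}, {"slide": [-0.25, -0.72, 0.01], "angular": [0, 0, 0], "jaw": 0.6}, {"slide": [-0.25, -0.72, 0.01], "angular": [0, 0, 0], "jaw": 0.6}])

```text
time: 27.03
position: [503.6, -66.6, 181.8]
tcp_rot: [175.5, 89.8, 171.7]
wrist_force: [-1.3, 1.2, 0.5]
finger_gap: 68.0
```

Run:
```python
from h import *
t=grab('top','t8.png'); caps(t);f=grab('wrist','w9.png'); print('w'); caps(f); go([506,-66,62],-3.7)
```

```text
cap [430. 109.] [49, 45, 1726] [ 859. -581.]
cap [351. 103.] [14, 19, 85] [ 868. -296.]
cap [105. 106.] [10, 11, 80] [807. 601.]
cap [117. 129.] [10, 10, 82] [723. 548.]
cap [208. 151.] [50, 25, 581] [658. 217.]
cap [337. 167.] [7, 18, 104] [ 622. -249.]
cap [162. 183.] [12, 11, 100] [533. 367.]
cap [183. 186.] [12, 12, 102] [527. 294.]
cap [203. 188.] [12, 11, 104] [522. 222.]
cap [ 17. 260.] [22, 63, 365] [245. 821.]
cap [433. 260.] [8, 25, 174] [ 315. -574.]
w
cap [181. 157.] [71, 83, 804] [455. -32.]
cap [260. 195.] [56, 59, 2577] [509. -63.]
t 27.13 pos [506.2 -67.1 184.9] rpy [-15.8  89.9 -19.6] F [ 0.7  0.9 -0.7] gap 68.2 q [-22.  33.  39. 113. -30.  44.  31.]
phi now -3.8
slide [ 0.3073  0.003  -0.0013] ang [-0.0032  0.0042  0.0012]
```

Call:
drive_tool(deltas=[{"slide": [0.09, 0.006, 0.003], "angular": [0, 0, 0], "jaw": 0.6}, {"slide": [0.18, 0.006, 0.003], "angular": [0, 0, 0], "jaw": 0.6}, {"slide": [0.26, 0.006, 0.003], "angular": [0, 0, 0], "jaw": 0.6}, {"slide": [0.308, 0.006, 0.003], "angular": [0, 0, 0], "jaw": 0.6}, {"slide": [0.308, 0.006, 0.003], "angular": [0, 0, 0], "jaw": 0.6}, {"slide": [0.308, 0.006, 0.003], "angular": [0, 0, 0], "jaw": -1}, {"slide": [0.308, 0.006, 0.003], "angular": [0, 0, 0], "jaw": -1}, {"slide": [0.308, 0.006, 0.003], "angular": [0, 0, 0], "jaw": -1}, {"slide": [0.308, 0.006, 0.003], "angular": [0, 0, 0], "jaw": -1}, {"slide": [0.26, 0, 0], "angular": [0, 0, 0], "jaw": -1}, {"slide": [0.18, 0, 0], "angular": [0, 0, 0], "jaw": -1}, {"slide": [0.1, 0, 0], "angular": [0, 0, 0], "jaw": -1}, {"slide": [0.02, 0.02, 0], "angular": [0, 0, 0], "jaw": -1}, {"slide": [-0.06, 0.06, 0], "angular": [0, 0, 0], "jaw": -1}, {"slide": [-0.13, 0.12, 0], "angular": [0, 0, 0], "jaw": -1}, {"slide": [-0.16, 0.2, -0.01], "angular": [0, 0, 0], "jaw": -1}, {"slide": [-0.16, 0.28, -0.01], "angular": [0, 0, 0], "jaw": -1}, {"slide": [-0.16, 0.35, -0.01], "angular": [0, 0, 0], "jaw": -1}, {"slide": [-0.16, 0.38, -0.01], "angular": [0, 0, 0], "jaw": -1}])

```text
time: 28.72
position: [512.1, 90.2, 249.9]
tcp_rot: [41.6, 89.7, 38.1]
wrist_force: [-0.2, -0.4, -2.1]
finger_gap: 40.5
```

Run:
```python
from h import *
go([516.5,150,84],-3.7)
```

```text
t 28.72 pos [512.1  90.2 249.9] rpy [41.6 89.7 38.1] F [-0.2 -0.4 -2.1] gap 40.5 q [-43.  30.  45. 107. -26.  53.  11.]
phi now -3.4
slide [0.4151 0.1488 0.0006] ang [ 0.0084  0.0064 -0.0057]
```

Call:
drive_tool(deltas=[{"slide": [0, 0.07, 0], "angular": [0.008, 0.006, -0.005], "jaw": -1}, {"slide": [0, 0.12, 0], "angular": [0.008, 0.006, -0.005], "jaw": -1}, {"slide": [0, 0.149, 0], "angular": [0.008, 0.006, -0.005], "jaw": -1}, {"slide": [0.05, 0.149, 0], "angular": [0.008, 0.006, -0.005], "jaw": -1}, {"slide": [0.13, 0.149, 0], "angular": [0.008, 0.006, -0.005], "jaw": -1}, {"slide": [0.21, 0.149, 0], "angular": [0.008, 0.006, -0.005], "jaw": -1}, {"slide": [0.29, 0.149, 0], "angular": [0.008, 0.006, -0.005], "jaw": -1}, {"slide": [0.35, 0.149, 0], "angular": [0.008, 0.006, -0.005], "jaw": -1}, {"slide": [0.39, 0.149, 0], "angular": [0.008, 0.006, -0.005], "jaw": -1}, {"slide": [0.41, 0.149, 0], "angular": [0.008, 0.006, -0.005], "jaw": -1}, {"slide": [0.416, 0.149, 0], "angular": [0.008, 0.006, -0.005], "jaw": -1}, {"slide": [0.416, 0.149, 0], "angular": [0.008, 0.006, -0.005], "jaw": -1}])

```text
time: 29.72
position: [516.6, 148.7, 84.5]
tcp_rot: [-2.6, 90.0, -6.4]
wrist_force: [-1.0, -0.2, -1.0]
finger_gap: 40.6
```

Call:
drive_tool(deltas=[{"slide": [0, 0, 0], "angular": [0, 0, 0], "jaw": 0.1}, {"slide": [0, 0, 0], "angular": [0, 0, 0], "jaw": 0.6}, {"slide": [0, 0, 0], "angular": [0, 0, 0], "jaw": 0.6}, {"slide": [0, 0, 0], "angular": [0, 0, 0], "jaw": 0.6}, {"slide": [-0.04, 0, 0], "angular": [0, 0, 0], "jaw": 0.6}, {"slide": [-0.1, 0, 0], "angular": [0, 0, 0], "jaw": 0.6}, {"slide": [-0.2, 0, 0], "angular": [0, 0, 0], "jaw": 0.6}, {"slide": [-0.3, 0, 0], "angular": [0, 0, 0], "jaw": 0.6}, {"slide": [-0.4, 0, 0], "angular": [0, 0, 0], "jaw": -0.3}, {"slide": [-0.5, 0.2, -0.15], "angular": [0, 0, 0], "jaw": -0.3}, {"slide": [-0.5, 0.275, -0.21], "angular": [0, 0, 0], "jaw": -0.3}, {"slide": [-0.5, 0.275, -0.21], "angular": [0, 0, 0], "jaw": -0.3}, {"slide": [-0.5, 0.275, -0.21], "angular": [0, 0, 0], "jaw": -0.3}, {"slide": [-0.5, 0.275, -0.21], "angular": [0, 0, 0], "jaw": -0.3}, {"slide": [-0.5, 0.275, -0.21], "angular": [0, 0, 0], "jaw": -0.3}, {"slide": [-0.5, 0.275, -0.21], "angular": [0, 0, 0], "jaw": -0.3}])

```text
time: 31.05
position: [440.3, 263.0, 284.5]
tcp_rot: [-29.1, 89.9, -32.9]
wrist_force: [0.3, -0.4, -0.8]
finger_gap: 30.0
```

Run:
```python
from h import *
t=grab('top','t9.png'); caps(t);f=grab('wrist','w10.png')
print(proj(f,[[397,268,103]])); go([397,268,87],-3.7)
cv2.imwrite('pics/w10b.png',f['frame'])
```

```text
cap [430. 109.] [49, 45, 1727] [ 859. -581.]
cap [351. 103.] [13, 19, 87] [ 868. -296.]
cap [105. 106.] [10, 11, 80] [807. 601.]
cap [117. 129.] [10, 10, 82] [723. 548.]
cap [208. 151.] [50, 25, 580] [658. 217.]
cap [337. 168.] [7, 18, 106] [ 621. -249.]
cap [203. 188.] [12, 11, 105] [522. 222.]
cap [224. 191.] [11, 11, 102] [516. 149.]
cap [433. 260.] [8, 25, 173] [ 316. -574.]
[[210.69600235 168.5628196 ]]
t 31.15 pos [440.6 262.4 284.4] rpy [-39.3  89.9 -43.2] F [-1.2 -0.5  0.4] gap 29.7 q [-67.  28.  49. 105. -24.  58. -12.]
phi now -3.9
slide [ 0.4934  0.007  -0.1102] ang [-0.0081  0.0017  0.0014]
```

View pics/w10b.png

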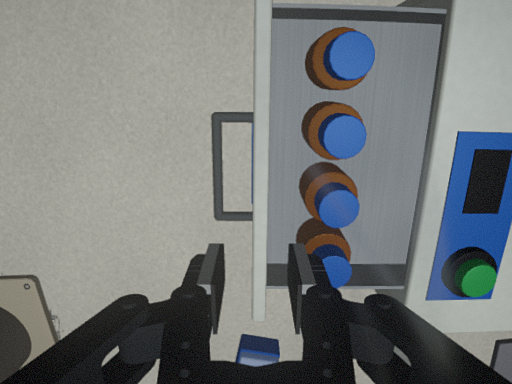

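Call:
drive_tool(deltas=[{"slide": [0.08, 0.01, -0.095], "angular": [0, 0, 0], "jaw": -0.3}, {"slide": [0.18, 0.01, -0.095], "angular": [0, 0, 0], "jaw": -0.3}, {"slide": [0.28, 0.01, -0.095], "angular": [0, 0, 0], "jaw": -0.3}, {"slide": [0.36, 0.01, -0.095], "angular": [0, 0, 0], "jaw": -0.3}, {"slide": [0.43, 0.01, -0.095], "angular": [0, 0, 0], "jaw": -0.3}, {"slide": [0.48, 0.01, -0.095], "angular": [0, 0, 0], "jaw": -0.3}, {"slide": [0.493, 0.01, -0.095], "angular": [0, 0, 0], "jaw": -0.3}, {"slide": [0.493, 0.01, -0.095], "angular": [0, 0, 0], "jaw": -0.3}, {"slide": [0.493, 0.01, -0.095], "angular": [0, 0, 0], "jaw": -1}, {"slide": [0.493, 0.01, -0.095], "angular": [0, 0, 0], "jaw": -1}, {"slide": [0.493, 0.01, -0.095], "angular": [0, 0, 0], "jaw": -1}, {"slide": [0.493, 0.01, -0.095], "angular": [0, 0, 0], "jaw": -1}])

```text
time: 32.15
position: [403.5, 268.6, 88.3]
tcp_rot: [0.0, 89.9, -4.0]
wrist_force: [-1.9, -2.8, 5.8]
finger_gap: 8.0
```

Run:
```python
from h import *
p=arm.read_state()['position']
go([p[0]+130*.998,p[1]-130*.066,p[2]],-3.7)
```

```text
t 32.15 pos [403.5 268.6  88.3] rpy [ 0.  89.9 -4. ] F [-1.9 -2.8  5.8] gap 8.0 q [-58.  40.  32. 121. -43.  30.   2.]
phi now -4.0
slide [0.0007 0.001  0.3251] ang [-0.0088  0.004   0.    ]
```

Gripped. I'm pushing slowly so the jars don't tip.

Call:
drive_tool(deltas=[{"slide": [0, 0, 0.01], "angular": [-0.005, 0, 0], "jaw": -1}, {"slide": [0, 0, 0.025], "angular": [-0.008, 0, 0], "jaw": -1}, {"slide": [0, 0, 0.045], "angular": [-0.008, 0, 0], "jaw": -1}, {"slide": [0, 0, 0.065], "angular": [-0.008, 0, 0], "jaw": -1}, {"slide": [0, 0, 0.085], "angular": [-0.008, 0, 0], "jaw": -1}, {"slide": [0, 0, 0.105], "angular": [-0.008, 0, 0], "jaw": -1}, {"slide": [0, 0, 0.125], "angular": [-0.008, 0, 0], "jaw": -1}, {"slide": [0, 0, 0.145], "angular": [-0.008, 0, 0], "jaw": -1}, {"slide": [0, 0, 0.165], "angular": [-0.008, 0, 0], "jaw": -1}, {"slide": [0, 0, 0.185], "angular": [-0.008, 0, 0], "jaw": -1}, {"slide": [0, 0, 0.205], "angular": [-0.008, 0, 0], "jaw": -1}, {"slide": [0, 0, 0.225], "angular": [-0.008, 0, 0], "jaw": -1}, {"slide": [0, 0, 0.245], "angular": [-0.008, 0, 0], "jaw": -1}, {"slide": [0, 0, 0.265], "angular": [-0.008, 0, 0], "jaw": -1}, {"slide": [0, 0, 0.285], "angular": [-0.008, 0, 0], "jaw": -1}, {"slide": [0, 0, 0.305], "angular": [-0.008, 0, 0], "jaw": -1}, {"slide": [0, 0, 0.32], "angular": [-0.008, 0, 0], "jaw": -1}, {"slide": [0, 0, 0.325], "angular": [-0.008, 0, 0], "jaw": -1}, {"slide": [0, 0, 0.325], "angular": [-0.008, 0, 0], "jaw": -1}])

```text
time: 33.73
position: [532.0, 258.4, 88.4]
tcp_rot: [-112.7, 89.9, -116.4]
wrist_force: [-3.2, -2.7, 0.7]
finger_gap: 7.8
```

Call:
drive_tool(deltas=[{"slide": [0, 0, 0.01], "angular": [0, 0, 0], "jaw": -1}, {"slide": [0, 0, 0.02], "angular": [0, 0, 0], "jaw": -1}, {"slide": [0, 0, 0.025], "angular": [0, 0, 0], "jaw": -1}, {"slide": [0, 0, 0.025], "angular": [0, 0, 0], "jaw": -1}])

```text
time: 34.07
position: [540.5, 257.7, 88.4]
tcp_rot: [-152.2, 89.7, -156.0]
wrist_force: [-5.9, -2.1, 1.4]
finger_gap: 7.9
```

Call:
drive_tool(deltas=[{"slide": [0, 0, 0.01], "angular": [0, 0, 0], "jaw": -1}, {"slide": [0, 0, 0.02], "angular": [0, 0, 0], "jaw": -1}, {"slide": [0, 0, 0.025], "angular": [0, 0, 0], "jaw": -1}, {"slide": [0, 0, 0.025], "angular": [0, 0, 0], "jaw": -1}])

```text
time: 34.4
position: [544.3, 257.4, 88.3]
tcp_rot: [-172.7, 89.0, -176.4]
wrist_force: [-15.4, -1.3, 11.0]
finger_gap: 7.6
```

Call:
drive_tool(deltas=[{"slide": [0, 0, 0.01], "angular": [0, 0, 0], "jaw": -1}, {"slide": [0, 0, 0.015], "angular": [0, 0, 0], "jaw": -1}, {"slide": [0, 0, 0.015], "angular": [0, 0, 0], "jaw": -1}])

```text
time: 34.65
position: [544.1, 257.4, 88.3]
tcp_rot: [-175.9, 88.3, -179.5]
wrist_force: [-15.9, -2.9, 11.2]
finger_gap: 7.4
```

Call:
drive_tool(deltas=[{"slide": [0, 0, 0.02], "angular": [0, 0, 0], "jaw": -1}, {"slide": [0, 0, 0.03], "angular": [0, 0, 0], "jaw": -1}, {"slide": [0, 0, 0.03], "angular": [0, 0, 0], "jaw": -1}, {"slide": [0, 0, 0.03], "angular": [0, 0, 0], "jaw": -1}])

```text
time: 34.98
position: [543.9, 257.4, 88.2]
tcp_rot: [-178.0, 86.8, 178.5]
wrist_force: [-26.6, -3.2, 23.5]
finger_gap: 7.6
```

Run:
```python
from h import *
p=arm.read_state()['position']
go([p[0],p[1],p[2]],-3.7)
```

```text
t 34.98 pos [543.9 257.4  88.2] rpy [-178.    86.8  178.5] F [-26.6  -3.2  23.5] gap 7.6 q [-47.  49.  34.  99. -37.  47.   2.]
phi now -3.5
slide [0. 0. 0.] ang [ 0.0063 -0.1056  0.0039]
```

Call:
drive_tool(deltas=[{"slide": [0, 0, 0.004], "angular": [0.006, -0.1, 0.004], "jaw": -1}, {"slide": [0, 0, 0.002], "angular": [0.006, -0.105, 0.004], "jaw": -0.3}, {"slide": [0, 0, 0], "angular": [0.006, -0.105, 0.004], "jaw": -0.3}, {"slide": [0, 0, 0], "angular": [0.006, -0.105, 0.004], "jaw": -0.3}, {"slide": [0, 0, 0], "angular": [0.006, -0.105, 0.004], "jaw": -0.3}, {"slide": [-0.05, 0, 0], "angular": [0.006, -0.105, 0.004], "jaw": -0.3}, {"slide": [-0.12, 0, 0], "angular": [0.006, -0.105, 0.004], "jaw": -0.3}, {"slide": [-0.22, 0, 0], "angular": [0.006, -0.105, 0.004], "jaw": -0.3}, {"slide": [-0.32, 0, 0], "angular": [0.006, -0.105, 0.004], "jaw": -0.3}, {"slide": [-0.42, 0, 0], "angular": [0.006, -0.105, 0.004], "jaw": -1}, {"slide": [-0.5, 0, 0], "angular": [0.006, -0.105, 0.004], "jaw": -1}, {"slide": [-0.5, 0, 0], "angular": [0.006, -0.105, 0.004], "jaw": -1}, {"slide": [-0.5, 0, 0], "angular": [0.006, -0.105, 0.004], "jaw": -1}])

```text
time: 36.07
position: [557.0, 257.1, 290.3]
tcp_rot: [26.4, 89.7, 22.7]
wrist_force: [0.2, -0.1, -0.9]
finger_gap: 0.1
```

```bash
cat >> h.py <<'E'
def blob(f,lo,hi,z,mn=60):
    h=cv2.cvtColor(f['frame'],cv2.COLOR_BGR2HSV); n,_,s,c=cv2.connectedComponentsWithStats(cv2.inRange(h,lo,hi))
    for i in range(1,n):
        if s[i,4]>mn: print('blob',c[i].round(0),s[i,2:].tolist(),unproj(f,[c[i]],z)[0].round(1)[:2])
E
python3 - <<'E'
from h import *
f=grab('wrist','w11.png'); blob(f,(45,100,40),(75,255,255),165)
for r in spot(f,'start_top','wrist'): print(r)
t=grab('top','t10.png'); blob(t,(45,100,40),(75,255,255),165,20)
s=grab('scene','s10.png'); blob(s,(45,100,40),(75,255,255),165,20)
go([639,158,200],-3.7)
cv2.imwrite('pics/w11b.png',f['frame'])
E
```

```text
blob [352. 281.] [41, 37, 1022] [640.4 162.8]
(0.62, array([644., 164., 165.]))
blob [222. 151.] [10, 10, 80] [638.4 157.3]
blob [280. 222.] [13, 11, 113] [651.6 159. ]
t 36.27 pos [554.2 257.1 286.3] rpy [-155.6   89.8 -159.3] F [0.7 0.5 0.3] gap 0.1 q [-53.  36.  44.  90. -27.  65.  -7.]
phi now -3.7
slide [ 0.2155 -0.2332  0.2281] ang [ 0.0002 -0.0055  0.0025]
```

View pics/w11b.png

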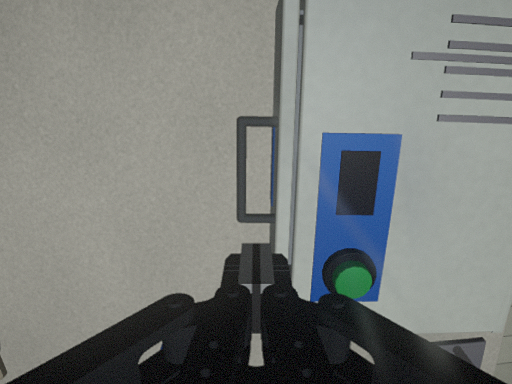

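Run:
```python
from h import *
go([641.5,158,180],-3.7)
```

```text
t 36.27 pos [554.2 257.1 286.3] rpy [-155.6   89.8 -159.3] F [0.7 0.5 0.3] gap 0.1 q [-53.  36.  44.  90. -27.  65.  -7.]
phi now -3.7
slide [ 0.2655 -0.2327  0.2345] ang [ 0.0002 -0.0055  0.0025]
```

Call:
drive_tool(deltas=[{"slide": [0.05, -0.08, 0.08], "angular": [0, 0, 0], "jaw": -1}, {"slide": [0.1, -0.15, 0.15], "angular": [0, 0, 0], "jaw": -1}, {"slide": [0.15, -0.21, 0.21], "angular": [0, 0, 0], "jaw": -1}, {"slide": [0.2, -0.233, 0.234], "angular": [0, -0.005, 0.002], "jaw": -1}, {"slide": [0.24, -0.233, 0.234], "angular": [0, -0.005, 0.002], "jaw": -1}, {"slide": [0.265, -0.233, 0.234], "angular": [0, -0.005, 0.002], "jaw": -1}, {"slide": [0.265, -0.233, 0.234], "angular": [0, -0.005, 0.002], "jaw": -1}, {"slide": [0.265, -0.233, 0.234], "angular": [0, -0.005, 0.002], "jaw": -1}])

```text
time: 36.93
position: [640.6, 159.0, 179.4]
tcp_rot: [-173.4, 89.9, -177.0]
wrist_force: [-0.1, -0.0, 0.6]
finger_gap: -0.1
```

Call:
drive_tool(deltas=[{"slide": [0.015, 0, 0], "angular": [0, 0, 0], "jaw": -1}, {"slide": [0.03, 0, 0], "angular": [0, 0, 0], "jaw": -1}, {"slide": [0.045, 0, 0], "angular": [0, 0, 0], "jaw": -1}, {"slide": [0.055, 0, 0], "angular": [0, 0, 0], "jaw": -1}, {"slide": [0.055, 0, 0], "angular": [0, 0, 0], "jaw": -1}])

```text
time: 37.35
position: [640.7, 160.3, 157.3]
tcp_rot: [145.7, 89.9, 142.1]
wrist_force: [0.6, 2.1, 5.0]
finger_gap: 0.0
```

Call:
drive_tool(deltas=[{"slide": [0.008, 0, 0], "angular": [0, 0, 0], "jaw": -1}, {"slide": [0.016, 0, 0], "angular": [0, 0, 0], "jaw": -1}, {"slide": [0.02, 0, 0], "angular": [0, 0, 0], "jaw": -1}, {"slide": [0.02, 0, 0], "angular": [0, 0, 0], "jaw": -1}])

```text
time: 37.68
position: [641.0, 160.3, 155.6]
tcp_rot: [90.4, 89.7, 86.8]
wrist_force: [-11.7, -0.1, 35.0]
finger_gap: -0.1
```

Call:
drive_tool(deltas=[{"slide": [0.01, 0, 0], "angular": [0, 0, 0], "jaw": -1}, {"slide": [0.015, 0, 0], "angular": [0, 0, 0], "jaw": -1}, {"slide": [0.015, 0, 0], "angular": [0, 0, 0], "jaw": -1}, {"slide": [0.015, 0, 0], "angular": [0, 0, 0], "jaw": -1}])

```text
time: 38.02
position: [641.0, 160.3, 155.6]
tcp_rot: [82.4, 89.5, 78.9]
wrist_force: [-12.2, 0.2, 33.7]
finger_gap: -0.2
```

Call:
drive_tool(deltas=[{"slide": [-0.02, 0, 0], "angular": [0, 0, 0], "jaw": -1}, {"slide": [-0.08, 0, 0], "angular": [0, 0, 0], "jaw": -1}, {"slide": [-0.18, 0, 0], "angular": [0, 0, 0], "jaw": -1}, {"slide": [-0.28, 0, 0], "angular": [0, 0, 0], "jaw": -1}, {"slide": [-0.36, -0.05, -0.05], "angular": [0, 0, 0], "jaw": -1}, {"slide": [-0.4, -0.05, -0.05], "angular": [0, 0, 0], "jaw": -1}])

```text
time: 38.52
position: [618.7, 135.6, 320.1]
tcp_rot: [55.7, 89.6, 51.9]
wrist_force: [-0.2, -1.0, -0.2]
finger_gap: 0.3
```

Run:
```python
from h import *
f=grab('wrist','w12.png'); blob(f,(45,100,40),(75,255,255),165)
t=grab('top','t12.png'); blob(t,(45,100,40),(75,255,255),165,20)
go([430,-180,300],9.7)
```

```text
blob [279. 152.] [39, 40, 1181] [641.7 159.3]
t 38.62 pos [621.  138.6 319.7] rpy [50.4 89.3 46.7] F [0.  1.2 1. ] gap -0.3 q [-39.  36.  44.  84. -26.  70.   4.]
phi now -3.7
slide [ 0.0381 -0.8257 -0.4259] ang [-0.4454  0.0169 -0.0162]
```

Call:
drive_tool(deltas=[{"slide": [0.02, -0.82, -0.42], "angular": [0, 0, 0], "jaw": 0}, {"slide": [0.02, -0.82, -0.42], "angular": [0, 0, 0], "jaw": 0}, {"slide": [0.02, -0.82, -0.42], "angular": [0, 0, 0], "jaw": 0}, {"slide": [0.02, -0.82, -0.42], "angular": [0, 0, 0], "jaw": 0}, {"slide": [0.02, -0.82, -0.42], "angular": [-0.2, 0, 0], "jaw": 0}, {"slide": [0.03, -0.82, -0.42], "angular": [-0.44, 0.01, -0.01], "jaw": 0}, {"slide": [0.03, -0.82, -0.42], "angular": [-0.44, 0.01, -0.01], "jaw": 0}, {"slide": [0.03, -0.82, -0.42], "angular": [-0.44, 0.015, -0.015], "jaw": 0}, {"slide": [0.03, -0.82, -0.42], "angular": [-0.44, 0.015, -0.015], "jaw": 0}, {"slide": [0.03, -0.82, -0.42], "angular": [-0.44, 0.015, -0.015], "jaw": 0}, {"slide": [0.03, -0.82, -0.42], "angular": [-0.44, 0.015, -0.015], "jaw": 0}, {"slide": [0.03, -0.82, -0.42], "angular": [-0.44, 0.015, -0.015], "jaw": 0}])

```text
time: 39.62
position: [432.7, -177.0, 302.6]
tcp_rot: [84.2, 89.9, 93.8]
wrist_force: [0.5, 1.0, 0.1]
finger_gap: 42.7
```

Run:
```python
from h import *
f=grab('wrist','w13.png'); print(proj(f,[[421,-171,132]]))
h=cv2.cvtColor(f['frame'],cv2.COLOR_BGR2HSV); m=cv2.inRange(h,(5,120,60),(18,255,255))
n,l,s,c=cv2.connectedComponentsWithStats(m); i=1+np.argmax(s[1:,4]); x,y,w,hh,a=s[i]; print(s[i])
pts=np.argwhere((l==i))[:,::-1].astype(np.int32); hull=cv2.convexHull(pts); mk=np.zeros(m.shape,np.uint8); cv2.fillConvexPoly(mk,hull,255)
tab=((h[...,2]<70)&(mk>0)).astype(np.uint8); n,l,s,c=cv2.connectedComponentsWithStats(tab); i=1+np.argmax(s[1:,4]); print(s[i],c[i],unproj(f,[c[i]],132))
cv2.imwrite('pics/w13b.png',f['frame'])
st()
```

```text
[[244.10789553 165.88705038]]
[ 224  118   44   64 1281]
[235 142  16  36 489] [242.72188139 159.41717791] [[ 418.74056364 -165.06665252  132.        ]]
t 39.67 pos [ 433.1 -176.5  302.7] rpy [81.6 89.9 91.2] F [0.1 0.1 0.4] gap 43.1 q [-14.  20.  45. 110. -17.  56.  48.]
```

View pics/w13b.png

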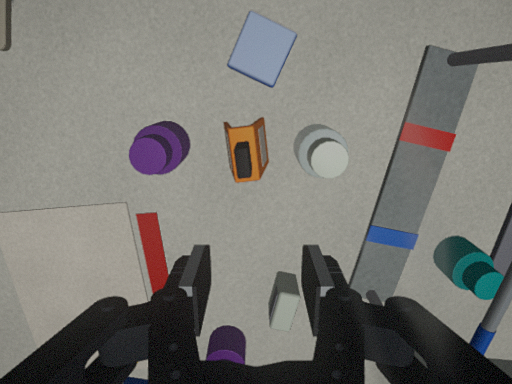

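```bash
python3 -c "
from h import *
go([420.5,-170,190],9.7)"
```

```text
t 39.67 pos [ 433.1 -176.5  302.7] rpy [81.6 89.9 91.2] F [0.1 0.1 0.4] gap 43.1 q [-14.  20.  45. 110. -17.  56.  48.]
phi now 9.7
slide [ 0.2817  0.021  -0.0283] ang [-0.0011  0.0004 -0.0026]
```

Call:
drive_tool(deltas=[{"slide": [0.1, 0.02, -0.028], "angular": [0, 0, 0], "jaw": 0}, {"slide": [0.2, 0.02, -0.028], "angular": [0, 0, 0], "jaw": 0}, {"slide": [0.26, 0.02, -0.028], "angular": [0, 0, 0], "jaw": 0}, {"slide": [0.28, 0.02, -0.028], "angular": [0, 0, 0], "jaw": 0}, {"slide": [0.28, 0.02, -0.028], "angular": [0, 0, 0], "jaw": 0}])

```text
time: 40.08
position: [420.3, -168.8, 188.9]
tcp_rot: [139.8, 89.7, 149.6]
wrist_force: [-0.5, -0.6, 0.8]
finger_gap: 42.6
```

Run:
```python
from h import *
f=grab('wrist','w14.png'); print(proj(f,[[420.5,-170,132]])); st()
cv2.imwrite('pics/w14b.png',cv2.resize(f['frame'][100:340,130:390],None,fx=2.5,fy=2.5))
```

```text
[[255.2371375 219.8214494]]
t 40.13 pos [ 421.2 -169.7  190.4] rpy [123.2  89.9 132.9] F [ 0.7 -0.3  0.4] gap 42.6 q [ -8.  28.  38. 120. -27.  40.  57.]
```

View pics/w14b.png

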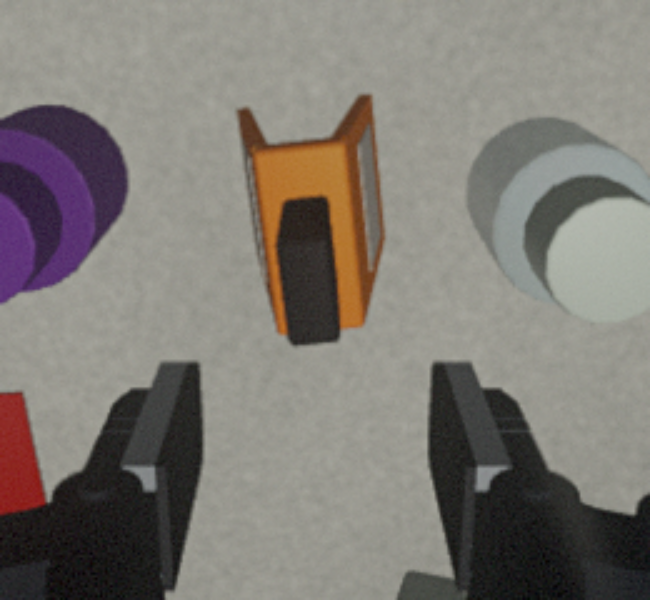

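Call:
drive_tool(deltas=[{"slide": [0.05, 0.004, -0.002], "angular": [-0.177, 0, 0], "jaw": 0}, {"slide": [0.12, 0.004, -0.002], "angular": [-0.177, 0, 0], "jaw": 0}, {"slide": [0.18, 0.004, -0.002], "angular": [-0.177, 0, 0], "jaw": 0}, {"slide": [0.22, 0.004, -0.002], "angular": [-0.177, 0, 0], "jaw": 0}, {"slide": [0.233, 0.004, -0.002], "angular": [-0.177, 0, 0], "jaw": 0}, {"slide": [0.233, 0.004, -0.002], "angular": [-0.177, 0, 0], "jaw": 0}, {"slide": [0.233, 0.004, -0.002], "angular": [-0.177, 0, 0], "jaw": -1}, {"slide": [0.233, 0.004, -0.002], "angular": [-0.177, 0, 0], "jaw": -1}, {"slide": [0.233, 0.004, -0.002], "angular": [-0.177, 0, 0], "jaw": -1}, {"slide": [0.233, 0.004, -0.002], "angular": [-0.177, 0, 0], "jaw": -1}, {"slide": [0.233, 0.004, -0.002], "angular": [-0.177, 0, 0], "jaw": -1}])

```text
time: 41.05
position: [421.1, -168.6, 98.2]
tcp_rot: [7.3, 89.9, 22.4]
wrist_force: [0.0, -0.5, 6.7]
finger_gap: 13.1
```

Run:
```python
from h import *
go([520,-230,352],-2.4)
```

```text
t 41.05 pos [ 421.1 -168.6   98.2] rpy [ 7.3 89.9 22.4] F [ 0.  -0.5  6.7] gap 13.1 q [  1.  36.  25. 125. -36.  26.  70.]
phi now 15.1
slide [-0.6342 -0.2125  0.1998] ang [ 0.5824  0.0024 -0.0007]
```

Call:
drive_tool(deltas=[{"slide": [-0.05, 0, 0], "angular": [0, 0, 0], "jaw": -1}, {"slide": [-0.12, 0, 0], "angular": [0, 0, 0], "jaw": -1}, {"slide": [-0.19, 0, 0], "angular": [0, 0, 0], "jaw": -1}, {"slide": [-0.26, 0, 0], "angular": [0.1, 0, 0], "jaw": -1}, {"slide": [-0.33, 0, 0], "angular": [0.2, 0, 0], "jaw": -1}, {"slide": [-0.4, 0, 0], "angular": [0.3, 0, 0], "jaw": -1}, {"slide": [-0.47, -0.03, 0.03], "angular": [0.4, 0, 0], "jaw": -1}, {"slide": [-0.54, -0.07, 0.07], "angular": [0.5, 0, 0], "jaw": -1}, {"slide": [-0.59, -0.12, 0.12], "angular": [0.58, 0, 0], "jaw": -1}, {"slide": [-0.63, -0.17, 0.16], "angular": [0.58, 0, 0], "jaw": -1}, {"slide": [-0.635, -0.212, 0.2], "angular": [0.58, 0, 0], "jaw": -1}, {"slide": [-0.635, -0.212, 0.2], "angular": [0.58, 0, 0], "jaw": -1}, {"slide": [-0.635, -0.212, 0.2], "angular": [0.58, 0, 0], "jaw": -1}])

```text
time: 42.13
position: [520.0, -230.1, 351.9]
tcp_rot: [87.9, 90.0, 85.5]
wrist_force: [0.7, 0.3, -1.2]
finger_gap: 13.1
```

Run:
```python
from h import *
s=st()
def marks(f,nm):
    for c,lo,hi in [('blue',(100,110,50),(128,255,255)),('redA',(0,140,60),(4,255,255)),('redB',(174,140,60),(180,255,255))]:
        print(nm,c); blob(f,lo,hi,226,12)
t=grab('top','t15.png'); f=grab('wrist','w15.png'); marks(f,'w')
h=cv2.cvtColor(t['frame'],cv2.COLOR_BGR2HSV)[130:180,290:390]
tt=dict(t); 
for z in (226,12): 
  print('top z',z); blob(t,(100,110,50),(128,255,255),z,12); blob(t,(0,140,60),(4,255,255),z,12); blob(t,(174,140,60),(180,255,255),z,12)
cv2.imwrite('pics/w15b.png',f['frame'])
```

```text
t 42.13 pos [ 520.  -230.1  351.9] rpy [87.9 90.  85.5] F [ 0.7  0.3 -1.2] gap 13.1 q [ -9.  29.  48.  91. -22.  70.  41.]
w blue
blob [187.  27.] [56, 48, 373] [ 474.5 -105.8]
blob [511. 102.] [2, 10, 16] [ 725.3 -166.3]
blob [342. 166.] [49, 16, 744] [ 590.2 -214.5]
blob [505. 186.] [15, 19, 230] [ 732.5 -237. ]
blob [398. 220.] [18, 29, 378] [ 640.8 -264.3]
blob [491. 354.] [57, 52, 1804] [ 755.8 -419. ]
blob [135. 353.] [8, 6, 17] [ 390.7 -398.2]
w redA
blob [421.  40.] [20, 33, 519] [ 647.1 -120.2]
blob [349.  61.] [53, 18, 931] [ 593.  -133.6]
blob [134. 239.] [58, 105, 1779] [ 410.7 -272.4]
w redB
top z 226
blob [430. 109.] [49, 45, 1727] [ 799.8 -519.5]
blob [322.  98.] [9, 14, 48] [ 820.3 -166.6]
blob [351. 103.] [14, 19, 89] [ 807.1 -262.4]
blob [105. 106.] [10, 11, 80] [752.9 544.9]
blob [117. 129.] [10, 10, 82] [677.6 497.4]
blob [208. 151.] [50, 25, 577] [618.9 199.6]
blob [337. 163.] [6, 10, 44] [ 602.2 -218.9]
blob [ 21. 246.] [12, 13, 48] [288.6 740.9]
blob [433. 260.] [8, 25, 174] [ 310.2 -512.6]
blob [ 20. 267.] [6, 10, 28] [226.  732.3]
blob [307. 148.] [6, 3, 17] [ 645.9 -120.2]
blob [299. 164.] [6, 17, 80] [591.1 -96.1]
blob [405. 250.] [19, 9, 106] [ 336.9 -428. ]
blob [368. 257.] [55, 16, 383] [ 307.3 -316.7]
top z 12
blob [430. 109.] [49, 45, 1727] [ 894.3 -618.2]
blob [322.  98.] [9, 14, 48] [ 918.4 -203.1]
blob [351. 103.] [14, 19, 89] [ 902.9 -315.8]
blob [105. 106.] [10, 11, 80] [839.2 633.7]
blob [117. 129.] [10, 10, 82] [750.6 577.8]
blob [208. 151.] [50, 25, 577] [681.5 227.6]
blob [337. 163.] [6, 10, 44] [ 661.9 -264.6]
blob [ 21. 246.] [12, 13, 48] [293.1 864.2]
blob [433. 260.] [8, 25, 174] [ 318.5 -610.1]
blob [ 20. 267.] [6, 10, 28] [219.5 854.1]
blob [307. 148.] [6, 3, 17] [ 713.3 -148.5]
blob [299. 164.] [6, 17, 80] [ 648.9 -120.2]
blob [405. 250.] [19, 9, 106] [ 349.9 -510.6]
blob [368. 257.] [55, 16, 383] [ 315.  -379.7]
```

View pics/w15b.png

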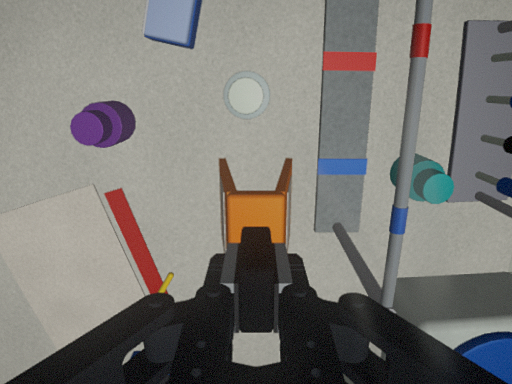

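Call:
drive_tool(deltas=[{"slide": [0, -0.01, 0.05], "angular": [0, 0, 0], "jaw": -1}, {"slide": [0, -0.03, 0.11], "angular": [0, 0, 0], "jaw": -1}, {"slide": [0, -0.05, 0.17], "angular": [0, 0, 0], "jaw": -1}, {"slide": [0, -0.065, 0.23], "angular": [0, 0, 0], "jaw": -1}, {"slide": [0, -0.075, 0.28], "angular": [0, 0, 0], "jaw": -1}, {"slide": [0, -0.075, 0.305], "angular": [0, 0, 0], "jaw": -1}, {"slide": [0, -0.075, 0.305], "angular": [0, 0, 0], "jaw": -1}, {"slide": [0, -0.075, 0.305], "angular": [0, 0, 0], "jaw": -1}])

```text
time: 42.9
position: [638.6, -263.7, 350.9]
tcp_rot: [138.8, 89.8, 136.4]
wrist_force: [0.3, 0.3, -0.6]
finger_gap: 13.3
```

Run:
```python
from h import *
go([641,-265,244],-2.5)
f=grab('wrist','w16.png'); blob(f,(0,140,60),(4,255,255),226,100); blob(f,(100,110,50),(128,255,255),226,100)
cv2.imwrite('pics/w16b.png',f['frame'])
```

```text
t 42.9 pos [ 638.6 -263.7  350.9] rpy [138.8  89.8 136.4] F [ 0.3  0.3 -0.6] gap 13.3 q [ -1.  41.  44.  70. -27.  80.  38.]
phi now -2.4
slide [ 0.2673 -0.0037  0.0069] ang [ 0.0048 -0.0053 -0.0046]
blob [263.   6.] [17, 14, 207] [ 649.4 -127.9]
blob [244.  37.] [21, 19, 396] [ 634.8 -148.4]
blob [279.  37.] [16, 19, 296] [ 660.1 -149.5]
blob [ 60. 223.] [62, 112, 1788] [ 465.9 -288.7]
blob [ 97. 295.] [24, 37, 444] [ 485.6 -362.9]
blob [94. 14.] [57, 28, 444] [ 525.5 -126.3]
blob [466.  69.] [94, 28, 1959] [ 803.5 -175.4]
blob [246. 146.] [20, 16, 320] [ 631.9 -229.2]
blob [277. 146.] [15, 16, 240] [ 656.9 -230.2]
blob [464. 183.] [61, 43, 1169] [ 813.6 -266.8]
blob [262. 182.] [16, 17, 218] [ 644.  -259.2]
blob [447. 337.] [67, 44, 953] [ 822.8 -426.1]
blob [379. 353.] [23, 23, 189] [ 754.8 -440.2]
```

View pics/w16b.png

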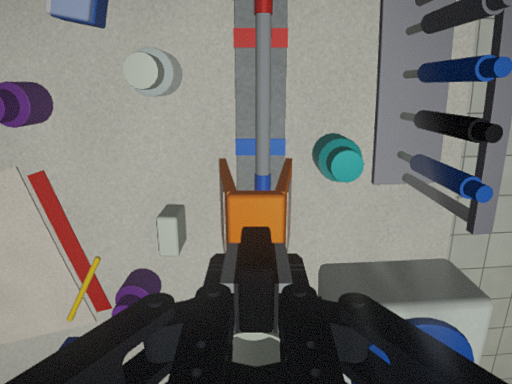

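Call:
drive_tool(deltas=[{"slide": [0, -0.003, 0.01], "angular": [0.005, -0.005, -0.005], "jaw": -1}, {"slide": [0.03, -0.003, 0.01], "angular": [0.005, -0.005, -0.005], "jaw": -1}, {"slide": [0.07, -0.003, 0.01], "angular": [0.005, -0.005, -0.005], "jaw": -1}, {"slide": [0.11, -0.003, 0.01], "angular": [0.005, -0.005, -0.005], "jaw": -1}, {"slide": [0.15, -0.003, 0.01], "angular": [0.005, -0.005, -0.005], "jaw": -1}, {"slide": [0.19, -0.003, 0.01], "angular": [0.005, -0.005, -0.005], "jaw": -1}, {"slide": [0.22, -0.003, 0.01], "angular": [0.005, -0.005, -0.005], "jaw": -1}, {"slide": [0.24, -0.003, 0.01], "angular": [0.005, -0.005, -0.005], "jaw": -1}, {"slide": [0.25, -0.003, 0.01], "angular": [0.005, -0.005, -0.005], "jaw": -1}, {"slide": [0.25, -0.003, 0.01], "angular": [0.005, -0.005, -0.005], "jaw": -1}])

```text
time: 43.78
position: [641.6, -264.8, 250.9]
tcp_rot: [172.8, 90.0, 170.3]
wrist_force: [-0.3, 0.0, -0.8]
finger_gap: 13.0
```

Run:
```python
from h import *
go([643,-264.5,244],-2.5)
```

```text
t 43.78 pos [ 641.6 -264.8  250.9] rpy [172.8  90.  170.3] F [-0.3  0.  -0.8] gap 13.0 q [ -1.  45.  42.  78. -30.  69.  41.]
phi now -2.6
slide [0.0173 0.001  0.0035] ang [-0.0019 -0.001  -0.0001]
```

Call:
drive_tool(deltas=[{"slide": [0.006, 0.001, 0.002], "angular": [0, 0, 0], "jaw": -1}, {"slide": [0.012, 0.001, 0.002], "angular": [0, 0, 0], "jaw": -1}, {"slide": [0.016, 0.001, 0.002], "angular": [0, 0, 0], "jaw": -1}, {"slide": [0.018, 0.001, 0.002], "angular": [0, 0, 0], "jaw": -1}, {"slide": [0.018, 0.001, 0.002], "angular": [0, 0, 0], "jaw": -1}])

```text
time: 44.2
position: [642.7, -264.6, 244.5]
tcp_rot: [-13.2, 90.0, -15.7]
wrist_force: [0.5, -0.1, 3.5]
finger_gap: 13.1
```

Call:
drive_tool(deltas=[{"slide": [0, 0, 0], "angular": [0, 0, 0], "jaw": -0.5}, {"slide": [0, 0, 0], "angular": [0, 0, 0], "jaw": -0.3}, {"slide": [0, 0, 0], "angular": [0, 0, 0], "jaw": -0.3}, {"slide": [-0.005, 0, 0], "angular": [0, 0, 0], "jaw": -0.3}, {"slide": [-0.005, 0, 0], "angular": [0, 0, 0], "jaw": -0.3}, {"slide": [-0.005, 0, 0], "angular": [0, 0, 0], "jaw": -0.3}, {"slide": [-0.005, 0, 0], "angular": [0, 0, 0], "jaw": -0.3}, {"slide": [-0.005, 0, 0], "angular": [0, 0, 0], "jaw": -0.3}])

```text
time: 44.87
position: [642.6, -264.6, 246.5]
tcp_rot: [-6.6, 90.0, -9.1]
wrist_force: [-0.5, -0.1, 0.5]
finger_gap: 30.1
```

Run:
```python
from h import *
st()
f=grab('wrist','w17.png'); g=grab('scene','s17.png')
a=cv2.resize(f['frame'][80:340,150:360],None,fx=2,fy=2); b=cv2.resize(g['frame'][140:250,110:240],None,fx=3,fy=3)
H=max(a.shape[0],b.shape[0]); p=lambda i: cv2.copyMakeBorder(i,0,H-i.shape[0],0,0,cv2.BORDER_CONSTANT)
c=np.hstack([p(a),p(b)]); c=cv2.resize(c,None,fx=min(1,798/c.shape[1]),fy=min(1,798/c.shape[1])); cv2.imwrite('pics/c17.png',c)
```

```text
t 44.87 pos [ 642.6 -264.6  246.5] rpy [-6.6 90.  -9.1] F [-0.5 -0.1  0.5] gap 30.1 q [ -1.  45.  42.  78. -31.  68.  42.]
```

View pics/c17.png

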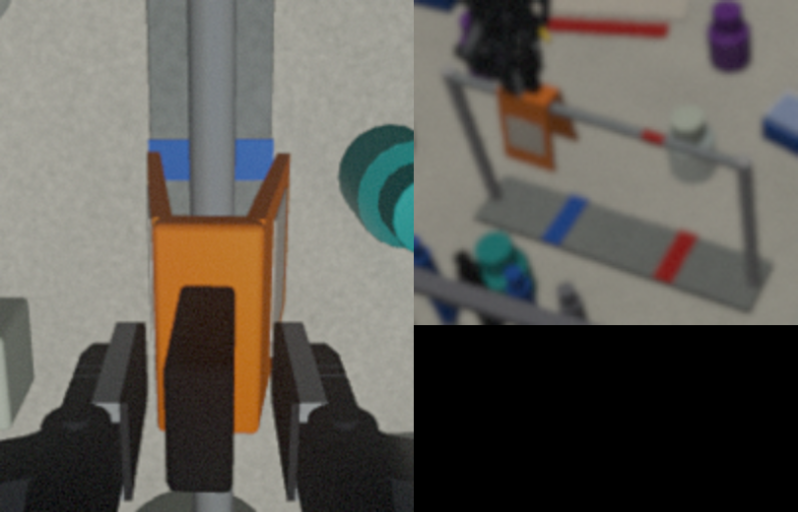

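Call:
drive_tool(deltas=[{"slide": [0.003, 0, -0.005], "angular": [0, 0, 0], "jaw": -0.3}, {"slide": [0.003, 0, -0.005], "angular": [0, 0, 0], "jaw": -1}, {"slide": [0.003, 0, -0.005], "angular": [0, 0, 0], "jaw": -1}, {"slide": [0.003, 0, -0.005], "angular": [0, 0, 0], "jaw": -1}, {"slide": [0.003, 0, -0.005], "angular": [0, 0, 0], "jaw": -1}])

```text
time: 45.38
position: [640.5, -264.4, 245.1]
tcp_rot: [36.2, 90.0, 33.6]
wrist_force: [0.0, -1.5, -1.2]
finger_gap: 13.4
```

Run:
```python
from h import *
s=st(); p=np.array(s['position']); go(p+[6.3,144.3,0],-2.5)
```

```text
t 45.38 pos [ 640.5 -264.4  245.1] rpy [36.2 90.  33.6] F [ 0.  -1.5 -1.2] gap 13.4 q [ -1.  45.  42.  79. -31.  68.  42.]
t 45.38 pos [ 640.5 -264.4  245.1] rpy [36.2 90.  33.6] F [ 0.  -1.5 -1.2] gap 13.4 q [ -1.  45.  42.  79. -31.  68.  42.]
phi now -2.6
slide [ 0.000e+00  3.611e-01 -3.000e-04] ang [-0.0017  0.0003 -0.0002]
```

Call:
drive_tool(deltas=[{"slide": [0.002, 0.005, 0], "angular": [0, 0, 0], "jaw": -1}, {"slide": [0.002, 0.02, 0], "angular": [0, 0, 0], "jaw": -1}, {"slide": [0.002, 0.04, 0], "angular": [0, 0, 0], "jaw": -1}, {"slide": [0.002, 0.06, 0], "angular": [0, 0, 0], "jaw": -1}, {"slide": [0.002, 0.08, 0], "angular": [0, 0, 0], "jaw": -1}, {"slide": [0.002, 0.1, 0], "angular": [0, 0, 0], "jaw": -1}, {"slide": [0.002, 0.12, 0], "angular": [0, 0, 0], "jaw": -1}, {"slide": [0.002, 0.14, 0], "angular": [0, 0, 0], "jaw": -1}, {"slide": [0.002, 0.16, 0], "angular": [0, 0, 0], "jaw": -1}, {"slide": [0.002, 0.18, 0], "angular": [0, 0, 0], "jaw": -1}, {"slide": [0.002, 0.18, 0], "angular": [0, 0, 0], "jaw": -1}])

```text
time: 46.3
position: [644.3, -190.3, 244.9]
tcp_rot: [45.6, 89.9, 43.2]
wrist_force: [-0.7, -1.0, 6.7]
finger_gap: 13.4
```

Run:
```python
from h import *
s=st(); f=grab('wrist','w18.png'); blob(f,(0,140,60),(4,255,255),226,100)
go([646,-120.2,s['position'][2]],-2.5)
```

```text
t 46.3 pos [ 644.3 -190.3  244.9] rpy [45.6 89.9 43.2] F [-0.7 -1.   6.7] gap 13.4 q [ -8.  43.  43.  83. -31.  66.  37.]
blob [258. 101.] [67, 52, 2203] [ 649.1 -117.8]
blob [ 28. 302.] [64, 112, 1826] [ 511.  -222.6]
t 46.35 pos [ 644.3 -190.3  244.9] rpy [62.1 89.9 59.7] F [-0.7 -0.5  7.6] gap 13.1 q [ -8.  43.  43.  83. -31.  66.  37.]
phi now -2.4
slide [ 0.0002  0.1752 -0.0032] ang [ 0.002   0.0016 -0.0031]
```

Call:
drive_tool(deltas=[{"slide": [-0.002, 0.01, 0], "angular": [0, 0, 0], "jaw": -1}, {"slide": [-0.002, 0.03, 0], "angular": [0, 0, 0], "jaw": -1}, {"slide": [-0.002, 0.05, 0], "angular": [0, 0, 0], "jaw": -1}, {"slide": [-0.002, 0.07, 0], "angular": [0, 0, 0], "jaw": -1}, {"slide": [-0.002, 0.09, 0], "angular": [0, 0, 0], "jaw": -1}, {"slide": [-0.002, 0.11, 0], "angular": [0, 0, 0], "jaw": -1}, {"slide": [-0.002, 0.13, 0], "angular": [0, 0, 0], "jaw": -1}, {"slide": [-0.002, 0.15, 0], "angular": [0, 0, 0], "jaw": -1}, {"slide": [-0.002, 0.165, 0], "angular": [0, 0, 0], "jaw": -1}, {"slide": [-0.002, 0.175, 0], "angular": [0, 0, 0], "jaw": -1}, {"slide": [-0.002, 0.175, 0], "angular": [0, 0, 0], "jaw": -1}, {"slide": [-0.002, 0.175, 0], "angular": [0, 0, 0], "jaw": -1}])

```text
time: 47.35
position: [647.3, -120.4, 245.8]
tcp_rot: [55.7, 89.9, 53.3]
wrist_force: [-0.5, 0.1, -1.1]
finger_gap: 13.1
```

Run:
```python
from h import *
s=st(); f=grab('wrist','w19.png'); t=grab('top','t19.png'); g=grab('scene','s19.png')
print(proj(g,[[646.5,-120.2,226],[645.5,-120.2,12],[646,-120.2,146]]))
a=cv2.resize(f['frame'][60:340,160:360],None,fx=1.8,fy=1.8); b=cv2.resize(g['frame'][150:255,140:250],None,fx=4,fy=4)
H=max(a.shape[0],b.shape[0]); p=lambda i: cv2.copyMakeBorder(i,0,H-i.shape[0],0,0,cv2.BORDER_CONSTANT)
c=np.hstack([p(a),p(b)]); print(c.shape); cv2.imwrite('pics/c19.png',cv2.resize(c,(798,int(c.shape[0]*798/c.shape[1]))))
```

```text
t 47.35 pos [ 647.3 -120.4  245.8] rpy [55.7 89.9 53.3] F [-0.5  0.1 -1.1] gap 13.1 q [-15.  42.  43.  85. -31.  65.  32.]
[[191.4748406  183.78663652]
 [198.89198728 224.89629417]
 [194.51580325 200.56767201]]
(504, 800, 3)
```

View pics/c19.png

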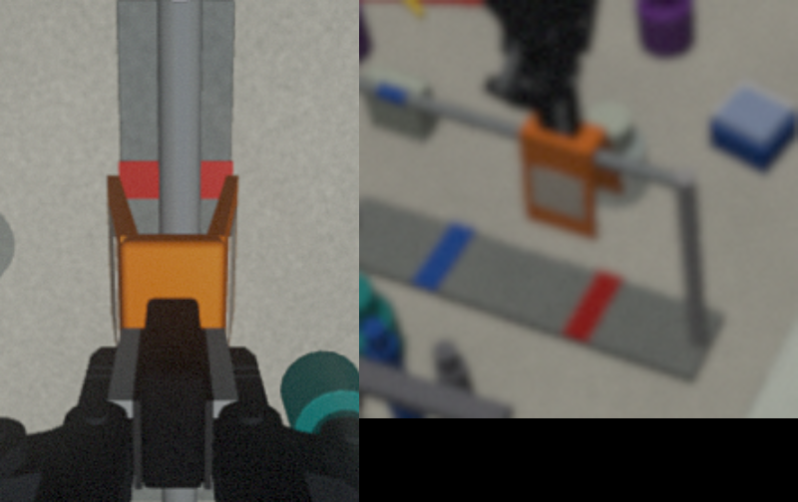

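Run:
```python
from h import *
f=grab('wrist'); print(unproj(f,[[255.7,191.7],[255.7,60+160*1.0025/1.8],[255.7,60+199*1.0025/1.8]],236)[0], unproj(f,[[255.7,60+160/1.8],[255.7,60+199/1.8]],12))
t=grab('top'); h=cv2.cvtColor(t['frame'],cv2.COLOR_BGR2HSV); blob(t,(0,140,60),(4,255,255),12,12); blob(t,(5,120,60),(18,255,255),236,30)
s=cv2.imread('pics/t15.png')
go([646.5,-120.4,244.6],-2.5)
```

```text
[649.0169965  -89.36058373 236.        ] [[ 648.13263497 -108.09594      12.        ]
 [ 647.04089827 -133.02814464   12.        ]]
blob [299. 170.] [4, 7, 17] [ 624.4 -122.2]
blob [405. 250.] [19, 9, 106] [ 349.9 -510.6]
blob [373. 257.] [48, 15, 307] [ 318.9 -396.8]
blob [ 10. 120.] [25, 106, 1808] [685.  834.8]
blob [ 41. 137.] [15, 24, 109] [633.7 731.7]
blob [128. 133.] [13, 19, 122] [660.2 458.7]
blob [109. 170.] [19, 13, 102] [537.6 504.9]
t 47.6 pos [ 647.2 -121.   245.9] rpy [54.2 89.9 51.7] F [-0.1 -0.1 -0.7] gap 13.3 q [-15.  42.  43.  85. -31.  65.  32.]
phi now -2.5
slide [ 0.0032  0.0014 -0.0018] ang [ 0.0003  0.0019 -0.0026]
```

Call:
drive_tool(deltas=[{"slide": [0.003, 0, 0], "angular": [0, 0, 0], "jaw": -1}, {"slide": [0.003, 0, 0], "angular": [0, 0, 0], "jaw": -1}, {"slide": [0.003, 0, 0], "angular": [0, 0, 0], "jaw": -0.5}, {"slide": [0.002, 0, 0], "angular": [0, 0, 0], "jaw": -0.2}, {"slide": [0.002, 0, 0], "angular": [0, 0, 0], "jaw": -0.2}, {"slide": [0, 0, 0], "angular": [0, 0, 0], "jaw": -0.2}, {"slide": [0, 0, 0], "angular": [0, 0, 0], "jaw": -0.2}, {"slide": [-0.03, 0, 0], "angular": [0, 0, 0], "jaw": -0.2}, {"slide": [-0.07, 0, 0], "angular": [0, 0, 0], "jaw": -0.2}, {"slide": [-0.13, 0, 0], "angular": [0, 0, 0], "jaw": -0.2}, {"slide": [-0.2, 0, 0], "angular": [0, 0, 0], "jaw": -0.2}, {"slide": [-0.25, -0.05, -0.05], "angular": [0, 0, 0], "jaw": -0.2}, {"slide": [-0.3, -0.2, -0.2], "angular": [0, 0, 0], "jaw": -0.2}, {"slide": [-0.3, -0.3, -0.35], "angular": [0, 0, 0], "jaw": -0.2}, {"slide": [-0.3, -0.3, -0.35], "angular": [0, 0, 0], "jaw": -0.2}, {"slide": [-0.3, -0.3, -0.35], "angular": [0, 0, 0], "jaw": -0.2}, {"slide": [-0.3, -0.3, -0.35], "angular": [0, 0, 0], "jaw": -0.2}])

```text
time: 49.02
position: [495.3, -241.5, 368.7]
tcp_rot: [-40.3, 89.9, -43.5]
wrist_force: [-0.7, -0.8, -0.0]
finger_gap: 33.9
```

Run:
```python
from h import *
s=st(); g=grab('scene','s20.png'); f=grab('wrist','w20.png')
b=cv2.resize(g['frame'][110:290,110:350],None,fx=2,fy=2,interpolation=cv2.INTER_CUBIC)
H=384; a=f['frame'][0:360,200:512]
p=lambda i: cv2.copyMakeBorder(i,0,H-i.shape[0],0,0,cv2.BORDER_CONSTANT)
c=np.hstack([p(a),p(b)]); print(c.shape); cv2.imwrite('pics/c20.png',c)
```

```text
t 49.02 pos [ 495.3 -241.5  368.7] rpy [-40.3  89.9 -43.5] F [-0.7 -0.8 -0. ] gap 33.9 q [ -9.  26.  50.  92. -21.  71.  42.]
(384, 792, 3)
```

View pics/c20.png

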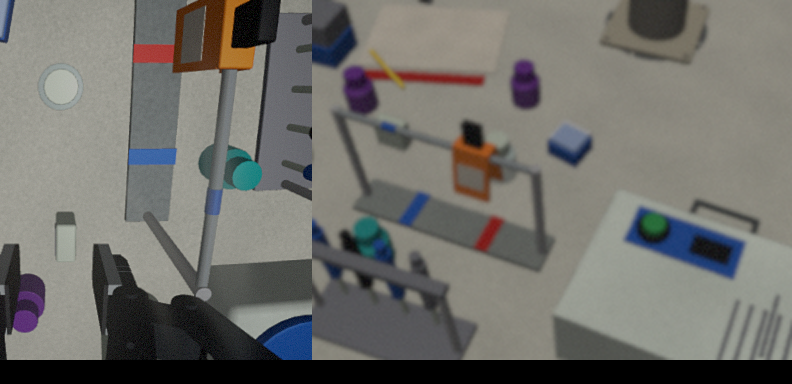

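```bash
python3 -c "
from bench import arm
print(arm.close_job())"
```

```text
the job is handed in; nothing more can be done
None
```

The whole job was carried out in the order asked and handed in at about 49 s; `arm.close_job()` gives no verdict.

- **Jars:** I opened the drawer, and all four blue-capped jars went into it. A picture taken before shutting showed them upright in a row. I did not touch the white-capped jar, the purple or turquoise look-alikes or the other things on the bench.
- **Drawer:** I pushed it until it stopped moving. It held still at a push of about 27 N, against the 6 to 8 N it needs to slide, so I take it as fully shut. In the later pictures it looks flush.
- **Button:** I pressed it until it stopped, at about 34 N, with the fingertip at 155.6 mm height. The picture after I lifted off agrees with it having come up again, but I did not measure its height directly.
- **Tag:** It was hooked over the rail at the blue mark, let go to hang, then gripped again and slid along to the red mark. The rail pressed back with up to about 7 N halfway. At the end of the slide, before I lowered it back on and let go, it may have been lifted by about 1 mm. The last measurement put its centre about 1 mm from the red mark's centre. It was still hanging there in the last pictures, with the arm clear.

No jar was knocked aside and the grip did not slacken that I could see. No check failed; the camera estimates disagreed by only a few millimetres, which did not matter for the grips.

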